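# Fill the breakfast caddy

## Task

Fill the breakfast caddy: stand the clip-lid sugar jar in the large round pocket, the pepper mill in the small round pocket, the salt box in the square pocket and the slim tea tin in the oblong pocket, each upright and fully down on its pocket's floor. The open steel tumbler and the wooden egg cup do not belong in it: leave them where they stand.

Things in the scene. Friction and masses are not known exactly. Their poses are not given: they have to be found in the camera images.
- sugar_jar_center (a point): Sugar jar: shut steel cylinder 62 mm in diameter, 84 mm high, with a hinged lid (part of the rigid body, does not open). Hinge and spring clip stick out 6 mm on opposite sides near the top (about 72 mm over both), hinge on +x, clip on -x: grip it across y, 62 mm wide. About 0.26 kg. Point half-way up on its vertical axis; z is up. 
- pepper_mill_center (a point): Pepper mill: turned wood, round body 44 mm in diameter up to 58 mm, a narrower rounded head and a small steel nut on top; 88 mm high overall. About 0.13 kg. Point half-way up on its vertical axis; z is up. 
- salt_box_center (a point): Salt box: white ceramic, 52 x 52 mm, square, with a smaller flat wooden lid (40 mm square) with a small round knob (rigid, does not open); 80 mm high over the knob, the ceramic walls 64 mm. About 0.25 kg. Point half-way up on its vertical axis; z is up. x and y are square to its sides.
- tea_tin_center (a point): Tea tin: slim oblong shut steel tin, 72 mm along its x, 30 mm along its y (31 mm at the lid), 78 mm high. About 0.13 kg. Point half-way up on its vertical axis; z is up. 
- pocket_large_floor (a point): Large round pocket, 80 mm in diameter, 8 mm deep, dark floor. Fixed 104 mm square light-wood block, top 17 mm above the counter, one of four in a 2 x 2 grid (106 mm pitch, places change) in the caddy: a fixed dark-wood tray 226 mm square, rim 18 mm high, turned up to 17 degrees. Point: centre of the pocket's floor, 9 mm above the counter; x and y along the caddy's sides, z up.
- pocket_small_floor (a point): Small round pocket, 62 mm in diameter, 8 mm deep, dark floor; block, caddy and axes as for the large round pocket; the point is the centre of its floor, 9 mm above the counter.
- pocket_square_floor (a point): Square pocket, 70 x 70 mm, 8 mm deep, sides along x and y, dark floor; block, caddy and axes as for the large round pocket; the point is the centre of its floor, 9 mm above the counter.
- pocket_oblong_floor (a point): Oblong pocket, 90 mm along x, 48 mm along y, 8 mm deep, dark floor; block, caddy and axes as for the large round pocket; the point is the centre of its floor, 9 mm above the counter.
- tumbler_center (a point): Steel tumbler, a look-alike of the sugar jar that stays where it is: open empty cup 62 mm in diameter at the rim, 82 mm high, no lid, no clip. Point half-way up on its vertical axis; z is up. 
- egg_cup_center (a point): Wooden egg cup, a look-alike of the pepper mill that stays where it is: hollow open bowl 46 mm in diameter on a thin stem and foot, 72 mm high. Point half-way up on its vertical axis; z is up. 
There are look-alikes about, which are no part of the job. Leave any blue look-alike of the part that bears salt_box_center alone.

How it is judged:
At the end, for the whole second after the job is handed in: Sugar jar, pepper mill, salt box and tea tin each stand in their own pocket: within 14 mm of its centre, on its floor within about 4 mm, upright within 0.08 rad, released and at rest. Tumbler and egg cup are within 30 mm of where they started (horizontal distance between sugar_jar_center and pocket_large_floor below 0.014 m and z of sugar_jar_center in the frame of pocket_large_floor between 0.038 and 0.0455 m and angle between each of sugar_jar_center, pepper_mill_center, salt_box_center, tea_tin_center's own z axis and vertical below 0.08 rad and linear speed of each of sugar_jar, pepper_mill, salt_box, tea_tin below 0.02 m/s and horizontal distance between pepper_mill_center and pocket_small_floor below 0.014 m and z of pepper_mill_center in the frame of pocket_small_floor between 0.04 and 0.0475 m and horizontal distance between salt_box_center and pocket_square_floor below 0.014 m and z of salt_box_center in the frame of pocket_square_floor between 0.036 and 0.0435 m and horizontal distance between tea_tin_center and pocket_oblong_floor below 0.014 m and z of tea_tin_center in the frame of pocket_oblong_floor between 0.035 and 0.0425 m and distance of each of tumbler_center, egg_cup_center from where it was at the start of the episode below 0.03 m); the robot touches nothing.
It fails at once if the tumbler was moved more than 30 mm or knocked over (distance of tumbler_center from where it was at the start of the episode above 0.03 m or angle between tumbler_center's own z axis and vertical above 0.5 rad).
It fails at once if the egg cup was moved more than 30 mm or knocked over (distance of egg_cup_center from where it was at the start of the episode above 0.03 m or angle between egg_cup_center's own z axis and vertical above 0.5 rad).
It also fails if it takes over 122 s, if anything falls off the work surface, if the arm or the gripper's body presses on something with over 40 N, if the wrist force passes 120 N, or if a joint passes its speed limit or range.

## Robot

A 7-joint arm with a two-finger parallel gripper is mounted at the origin on the work surface. World frame = base frame: x ahead of the robot, y to its left, z up, the work surface at z = 0. Lengths are in m, angles in rad, forces in N, time in s.
With the tool pointing down it reaches from about 0.425 to 0.925 m from the base axis. Payload 6.8 kg.
Tool frame: the origin (TCP) lies on the centre line of the jaws, within the pads' length; the fingertips stand 19 mm ahead of it and the grasp point (between the pads) is the TCP; z points along the fingers, y is the line along which they close (so a half turn about z gives the same grasp; the last joint's range is limited). The gripper opens to 85 mm and grips with 20 to 120 N. Pads are 22 mm wide; open, the fingers measure 114 mm over their backs; the gripper's body (76 mm by 85 mm) begins 54 mm behind the grasp point. The pads swing forward as they close: fully open they stand 13 mm farther back than shut.
Start: joints at [1.125, 0.477, 0.022, 1.555, -0.011, 1.109, -0.083], TCP at [0.224, -0.637, 0.25] pointing down, gripper open.
Joint ranges: [-2.96, 2.96], [-0.34, 2.1], [-1.41, 1.46], [0.24, 2.44], [-1.37, 4.51], [0.17, 1.92], [-2.96, 2.96]. Speed limits (rad/s): [2.39, 2.39, 3.14, 3.14, 3.14, 3.14, 3.14].

## Interface

Orientations are given as a rotation vector (axis times angle).
In Python, from bench import r gives the robot as it stands. The module is installed in compiled form; this text tells all that it offers.
- The arm moves only by the tool arm_command, never from a script. Its argument "rows" is a list of rows, each an object of numbers: "fingers": the opening, from -1 (shut) to 1 (fully open); "x", "y", "z": the shift along the tool's x, y, z in m; "ax", "ay", "az": the turn, a rotation vector about the tool's x, y, z in degrees. In form: [{"fingers": .., "x": .., "y": .., "z": .., "ax": .., "ay": .., "az": ..}, ...]. A call has 1 to 10 rows; each row shifts and turns the commanded pose from where the row before left it, along the tool's axes as they then stand; what a row does not reach is not made up. A row lasts 1/12 s, in which the tool goes at most 41.7 mm and 7.16 degrees, less where a joint would pass 70% of its speed; a pose out of reach is approached as far as the arm can. A call is refused whole if a number of a shift passes 0.0417 or a number of a turn 7.16, either way. A call with a gripper value outside its range is refused whole. The fingers move at their own pace and stop on an object; "grip_force" is the grip in N (left out, the last holds). Time passes only in rows, so rows that do not move let the fingers close. It gives the time, the measured TCP pose, the force, the opening and the grip force at its end, in the units of the state.
- r.get_obs(): the state, without advancing time (a new reading comes with each control period).
- r.grab_frame(name): name is "scene" or "top" or "wrist"; returns a dict with "frame" (480x640x3 uint8, red, green, blue), "depth" (480x640 float32, m along the optical axis (not along the pixel's ray), 0 where there is no reading), "K" (3x3 intrinsics, pixels), "world_from_camera" (4x4, takes a point from camera to world coordinates). Camera axes: x right, y down, z forward; pixel columns grow to the right and rows downward; lengths in m; the calibration is good to about 2 mm. A picture is of the moment at which its call begins.
- r.hand_in(): hands the job in; it is judged then, once.
The state is a dict: "clock": time; "joints": joint angles; "qvel": joint speeds; "tau": joint torques, N m; "tcp_pos": TCP position; "orientation": TCP orientation; "contact_force": force on the tool from outside, world axes, zero at the start; "moment": the same for the moment, N m; "grip_width": finger opening in m; "gripper_force": force on a finger pad.
Only numpy, scipy, OpenCV 4.12 (cv2) and the standard library are available. Lean on these libraries where they do the work, as an engineer would, in place of code of your own. Each camera call takes 0.05 s, during which the arm holds its last target. There are 200 camera calls.

## Working session

There is one attempt and no reset: what is moved stays moved. The work goes in short steps, Python scripts to look and compute and a tool call to move; the robot and the scene stay as the last step left them, time stands still between calls to the robot, and variables do not carry over. Pictures are saved under pics/ and viewed, at most 14 in all, crops included, and the job is handed in when it is done.

Besides the shell and the picture viewer there is one more tool, called after "Request:" as name(argument=value, ...), one argument or row to a line, values as JSON. arm_command: Moves the arm, as the interface text tells. Its arguments: {"type":"object","properties":{"rows":{"type":"array"},"grip_force":{"type":"number"}},"required":["rows"]}

```bash
mkdir -p pics; python3 - <<'E'
from bench import r
import cv2,numpy as np
o=r.get_obs();print({k:np.round(v,3) for k,v in o.items()})
for n in("top","scene"):
    f=r.grab_frame(n);np.savez(f"pics/{n}.npz",**f)
    cv2.imwrite(f"pics/{n}0.png",f["frame"][:,:,::-1]);print(n,f["K"],f["world_from_camera"].round(3))
E
```

```text
{'clock': np.float64(0.0), 'joints': array([ 1.125,  0.478,  0.022,  1.556, -0.012,  1.109, -0.083]), 'qvel': array([-0.001,  0.001,  0.   , -0.   , -0.001, -0.   , -0.   ]), 'tau': array([ 0.0000e+00, -5.9644e+01,  1.6080e+00, -2.8119e+01,  1.3000e-02,
        1.0000e-02, -0.0000e+00]), 'tcp_pos': array([ 0.224, -0.636,  0.249]), 'orientation': array([-3.095e+00, -5.280e-01,  1.000e-03]), 'contact_force': array([-0.101, -0.745, -0.066]), 'moment': array([-0.079,  0.022, -0.079]), 'gripper_force': np.float64(0.0), 'grip_width': np.float64(0.086)}
top [[440.3894732    0.         314.77498652]
 [  0.         440.3894732  243.17631607]
 [  0.           0.           1.        ]] [[ 0.028 -0.994  0.101  0.385]
 [-1.    -0.027  0.014 -0.061]
 [-0.011 -0.102 -0.995  1.095]
 [ 0.     0.     0.     1.   ]]
scene [[507.11963375   0.         323.99123748]
 [  0.         507.11963375 238.81342437]
 [  0.           0.           1.        ]] [[-0.08   0.722 -0.687  1.113]
 [ 0.997  0.052 -0.061  0.002]
 [-0.009 -0.69  -0.724  0.754]
 [ 0.     0.     0.     1.   ]]
```

View pics/top0.png

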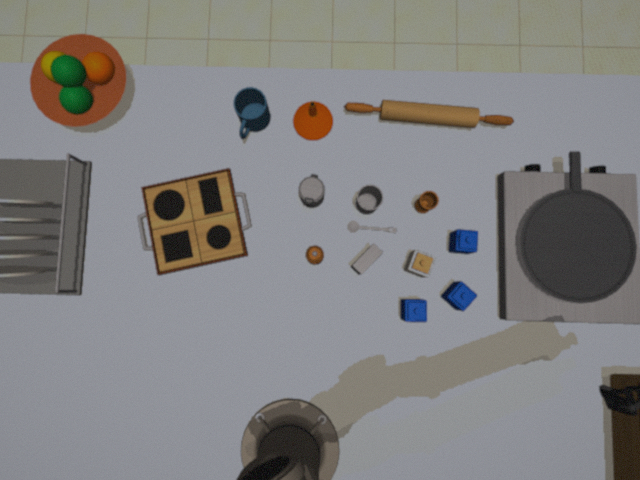

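View pics/scene0.png

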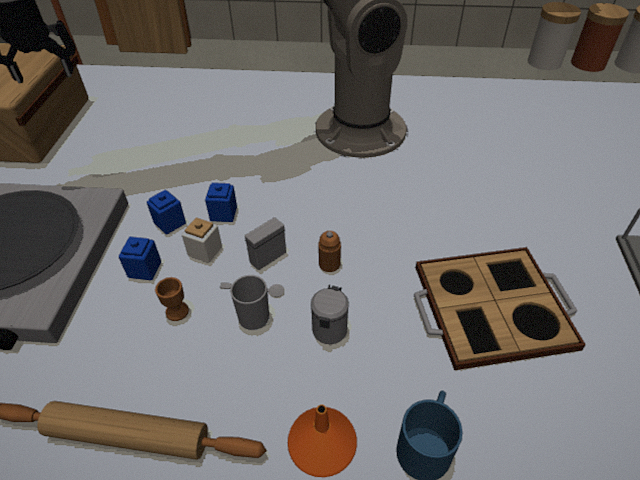

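Top view candidates:
- **Steel cylinders:** the jar has a lid and clip at (312,190). The open tumbler at (368,199) is to be left.
- **Wood:** the mill is at (315,254). The egg cup, with its hollow bowl at (427,202), is to be left.
- **Boxes:** the white salt box with a wooden lid is at (420,263). The blue look-alikes at (463,241), (460,295) and (415,310) are to be left.
- **Tea tin:** (367,258).
- **Pockets:** large (170,205), oblong (210,196), square (177,246), small (218,237).

```bash
cat > h.py <<'E'
import numpy as np,cv2
def cloud(f):
    d=f["depth"];v,u=np.mgrid[:480,:640];K=f["K"]
    p=np.stack([(u-K[0,2])/K[0,0]*d,(v-K[1,2])/K[1,1]*d,d],-1)
    T=f["world_from_camera"];w=p@T[:3,:3].T+T[:3,3];w[d<=0]=np.nan;return w
def rect(P):
    c,s,a=cv2.minAreaRect(P.astype(np.float32)*1000);return np.round(c,1),np.round(s,1),round(a,1)
E
python3 - <<'E'
from h import *
t=np.load("pics/top.npz");s=np.load("pics/scene.npz")
W=cloud(t);S=cloud(s).reshape(-1,3)
print("table z",np.nanmedian(W[330:350,150:250,2]),np.nanmedian(S[(abs(S[:,0]-.4)<.1)&(abs(S[:,1]-0.1)<.05)][:,2]))
A=W.reshape(-1,3)
for n,(u,v),z0,z1 in [("jar",(312,190),.07,.1),("mill",(315,254),.03,.1),("salt",(420,263),.055,.09),("saltwall",(420,263),.03,.09),("tin",(367,258),.07,.09),("tumbler",(368,199),.07,.09),("egg",(427,202),.06,.09),("blue1",(463,241),.055,.09),("blue2",(460,295),.055,.09),("blue3",(415,310),.055,.09)]:
    c=W[v,u]
    for nm,Q in(("top",A),("scn",S)):
        q=Q[(np.hypot(Q[:,0]-c[0],Q[:,1]-c[1])<.05)&(Q[:,2]>z0)&(Q[:,2]<z1)]
        if len(q)>5: 
            (cx,cy),rad=cv2.minEnclosingCircle(q[:,:2].astype(np.float32)*1000)
            print(n,nm,len(q),"zmax",q[:,2].max().round(3),"med",np.median(q,0).round(3),rect(q[:,:2]),"circ",round(cx,1),round(cy,1),round(rad,1))
# pockets: dark regions
g=cv2.cvtColor(t["frame"],cv2.COLOR_RGB2GRAY);m=(g<60).astype(np.uint8)
n,l,st,ce=cv2.connectedComponentsWithStats(m)
for i in range(1,n):
    x,y,w,h,a=st[i]
    if a>150 and 130<ce[i][0]<260 and 160<ce[i][1]<280:
        q=W[l==i];print("pocket",ce[i].round(1),a,np.median(q,0).round(4),rect(q[:,:2]))
# block tops
q=A[(A[:,2]>.012)&(A[:,2]<.03)&(abs(A[:,0]-W[222,195,0])<.16)&(abs(A[:,1]-W[222,195,1])<.16)]
print("caddy",rect(q[:,:2]))
for n,x0,y0,x1,y1 in[("a",280,160,480,330)]:
    cv2.imwrite("pics/crop.png",cv2.resize(t["frame"][y0:y1,x0:x1,::-1],None,fx=4,fy=3.5,interpolation=cv2.INTER_CUBIC)[:595])
E
```

```text
table z -0.0014506584108371356 -0.00013093824210896887
jar top 595 zmax 0.09 med [ 0.614 -0.034  0.082] (array([613.6, -33.2]), array([62.5, 64.8]), 36.4) circ 614.9 -33.3 37.2
jar scn 1075 zmax 0.09 med [ 0.622 -0.036  0.083] (array([615. , -36.9]), array([66.3, 63.1]), 32.4) circ 615.3 -37.7 37.5
mill top 271 zmax 0.089 med [ 0.462 -0.046  0.076] (array([462.9, -45.2]), array([41.5, 42.7]), 1.5) circ 463.8 -45.4 21.9
mill scn 607 zmax 0.089 med [ 0.477 -0.047  0.061] (array([467.9, -46.9]), array([38.2, 42.1]), 6.2) circ 465.4 -47.4 22.1
salt top 494 zmax 0.083 med [ 0.449 -0.294  0.069] (array([ 449.6, -297.1]), array([52.8, 51.9]), 70.7) circ 449.3 -296.7 34.1
salt scn 622 zmax 0.083 med [ 0.459 -0.294  0.07 ] (array([ 450.2, -298.5]), array([53.1, 53. ]), 70.1) circ 450.9 -298.0 34.9
saltwall top 555 zmax 0.083 med [ 0.449 -0.292  0.067] (array([ 449.5, -296.8]), array([53. , 52.2]), 70.0) circ 449.5 -296.7 34.8
saltwall scn 955 zmax 0.083 med [ 0.463 -0.293  0.063] (array([ 450.5, -298. ]), array([53.2, 54.7]), 68.2) circ 450.8 -298.4 35.2
tin top 425 zmax 0.083 med [ 0.455 -0.
[... 1393 characters left out ...]
[ 0.349 -0.281  0.069] (array([ 341.8, -285.3]), array([51. , 51.7]), 0.8) circ 340.2 -285.1 34.2
pocket [175.5 186. ] 165 [0.6385 0.3214 0.0158] (array([635.9, 295.1]), array([ 87. , 238.3]), 36.2)
pocket [211.  240.8] 343 [nan nan nan] (array([536.5, 254.7]), array([210.8, 223. ]), 14.2)
pocket [210.2 195.6] 609 [nan nan nan] (array([nan, nan]), array([0., 0.]), 0.0)
pocket [168.5 204.5] 723 [nan nan nan] (array([590.6, 325.4]), array([61.7, 68.3]), 39.0)
pocket [218.3 236.7] 441 [nan nan nan] (array([508.2, 196. ]), array([52.4, 56.9]), 33.2)
pocket [176.3 245.9] 731 [nan nan nan] (array([481.6, 298.2]), array([64.2, 69.2]), 17.3)
caddy (array([542.3, 257.5]), array([227. , 274.8]), 14.1)
```

View pics/crop.png

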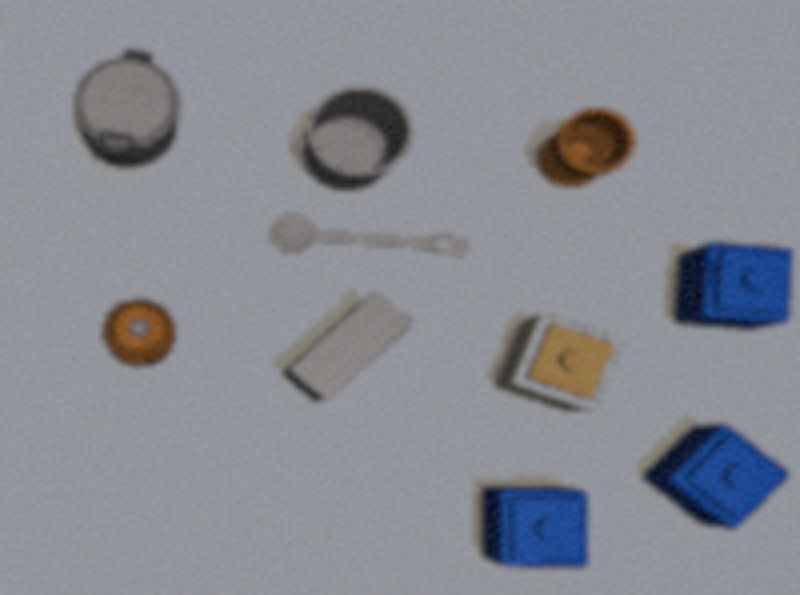

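The crop shows the jar's lid, hinge (138,55) and clip (115,140), the hollow tumbler and egg cup, and a white salt box with a wooden lid. That confirms the choices. Next: the caddy's exact pose.

```bash
cat > caddy.py <<'E'
from h import *
def plane(f,uv,z):
    K=f["K"];T=f["world_from_camera"];d=np.c_[(uv-K[[0,1],[2,2]])/K[[0,1],[0,1]],np.ones(len(uv))]@T[:3,:3].T
    return T[:3,3]+d*((z-T[2,3])/d[:,2])[:,None]
def pockets(f,win):
    x0,y0,x1,y1=win;im=f["frame"].astype(int);m=np.zeros((480,640),np.uint8)
    m[y0:y1,x0:x1]=((im[...,0]-im[...,2]>45)&(im[...,0]>120))[y0:y1,x0:x1]
    m=cv2.morphologyEx(m,cv2.MORPH_CLOSE,np.ones((5,5)))
    n,l,st,_=cv2.connectedComponentsWithStats(m);l=(l==1+st[1:,4].argmax()).astype(np.uint8)
    cs,h=cv2.findContours(l,cv2.RETR_CCOMP,cv2.CHAIN_APPROX_NONE)
    for c,hh in zip(cs,h[0]):
        if len(c)<30: continue
        uv=c[:,0].astype(float);q=plane(f,uv,.017)[:,:2];mm=cv2.moments((q*1000).astype(np.float32)[:,None])
        print("hole" if hh[3]>=0 else "outer",uv.mean(0).round(),rect(q),"centroid",round(mm["m10"]/mm["m00"],1),round(mm["m01"]/mm["m00"],1))
if __name__=="__main__":
    pockets(np.load("pics/top.npz"),(130,155,260,285));pockets(np.load("pics/scene.npz"),(400,240,600,375))
E
python3 caddy.py
```

```text
outer [193. 221.] (array([542.3, 257.4]), array([208.5, 208.6]), 14.1) centroid 542.2 257.4
hole [176. 246.] (array([478.3, 295.9]), array([76.9, 77. ]), 13.7) centroid 478.3 295.6
hole [218. 237.] (array([503.2, 193.7]), array([65. , 64.4]), 2.7) centroid 503.7 193.0
hole [168. 205.] (array([581.3, 321.4]), array([83.9, 82.6]), 3.3) centroid 581.1 321.5
hole [210. 196.] (array([606.4, 218.9]), array([97.4, 55.2]), 13.3) centroid 606.8 218.8
outer [496. 305.] (array([542.5, 255.9]), array([208.6, 208.9]), 13.8) centroid 542.7 256.0
hole [478. 330.] (array([606.6, 217.6]), array([95.7, 53.8]), 13.7) centroid 607.2 217.4
hole [536. 321.] (array([581.7, 320.1]), array([82. , 84.7]), 45.0) centroid 582.0 320.4
hole [456. 281.] (array([504.3, 191.7]), array([64. , 66.9]), 4.2) centroid 504.3 191.8
hole [510. 274.] (array([479.1, 294.6]), array([75.9, 76.7]), 14.5) centroid 479.0 294.7
```

```bash
cat > go.py <<'E'
# usage: go.py x y z phi : tool-frame shift from the measured pose (after turning to phi first)
import sys;from h import *
from scipy.spatial.transform import Rotation as R
from bench import r
o=r.get_obs();p=o["tcp_pos"];M=R.from_rotvec(o["orientation"]).as_matrix()
phi=np.degrees(np.arctan2(M[1,0],M[0,0]));print("t",o["clock"].round(2),"tcp",p.round(4),"phi",phi.round(2),"zaxis",M[:,2].round(4),"w",o["grip_width"].round(4),"gf",o["gripper_force"].round(1),"j",o["joints"].round(2))
if len(sys.argv)>4:
    x,y,z,f=map(float,sys.argv[1:]);d=np.array([x,y,z])-p;c,s=np.cos(np.radians(f)),np.sin(np.radians(f))
    print("az",round(phi-f,2),"shift mm",(1000*np.array([d[0]*c+d[1]*s,d[0]*s-d[1]*c,-d[2]])).round(1))
E
```

Request:
arm_command(
  rows=[
    {"az": -5.06},
    {"az": -5.06},
    {"az": -5.06},
    {"az": -5.06},
    {"az": -5.06},
    {"az": -5.06},
    {"az": -5.06},
    {"az": -5.06},
    {"az": -5.06},
    {"az": -5.06},
  ],
)

```text
validation failed for argument at $.ro...
```

Request:
arm_command(
  rows=[
    {"x": 0.033,"y": 0.008},
    {"x": 0.033,"y": 0.008},
    {"x": 0.033,"y": 0.008},
    {"x": 0.033,"y": 0.008},
    {"x": 0.033,"y": 0.008},
    {"x": 0.033,"y": 0.008},
    {"x": 0.033,"y": 0.008},
    {"x": 0.033,"y": 0.008},
    {"x": 0.033,"y": 0.008},
    {"x": 0.033,"y": 0.008},
  ],
)

```text
validation failed for argument at $.ro...
```

Request:
arm_command(
  rows=[
    {"x": 0.033,"y": 0.008},
    {"x": 0.033,"y": 0.008},
    {"z": 0},
    {"z": 0},
  ],
)

```text
validation failed for argument at $.ro...
```

```bash
python3 go.py .450 -.2976 .042 70
```

```text
Traceback (most recent call last):
  File "go.py", line 6, in <module>
    phi=np.degrees(np.arctan2(M[1,0],M[0,0]));print("t",o["clock"].round(2),"tcp",p.round(4),"phi",phi.round(2),"zaxis",M[:,2].round(4),"w",o["grip_width"].round(4),"gf",o["gripper_force"].round(1),"j",o["joints"].round(2))
                                                        ^^^^^^^^^^^^^^^^
AttributeError: 'float' object has no attribute 'round'
```

The rows were refused, probably because every key is required. I'll try one full row.

Request:
arm_command(
  rows=[
    {"fingers": 1,"x": 0,"y": 0,"z": 0,"ax": 0,"ay": 0,"az": -5.06},
  ],
)

```text
clock: 0.18
tcp_pos: [0.2237, -0.6365, 0.2496]
orientation: [-3.069, -0.664, 0.001]
contact_force: [-0.1, 0.5, -0.4]
grip_width: 0.0855
gripper_force: 0.0
```

```bash
sed -i 's/o\["\(clock\|grip_width\|gripper_force\)"\].round(\([0-9]\))/round(float(o["\1"]),\2)/g' go.py; python3 go.py .450 -.2976 .042 70
```

```text
t 0.18 tcp [ 0.2237 -0.6365  0.2496] phi 24.41 zaxis [-6.0e-04  1.2e-03 -1.0e+00] w 0.0855 gf 0.0 j [ 1.14  0.48  0.    1.56 -0.    1.11 -0.  ]
az -45.59 shift mm [395.8  96.8 207.6]
```

Request:
arm_command(
  rows=[
    {"fingers": 1,"x": 0,"y": 0,"z": 0,"ax": 0,"ay": 0,"az": -5.07},
    {"fingers": 1,"x": 0,"y": 0,"z": 0,"ax": 0,"ay": 0,"az": -5.07},
    {"fingers": 1,"x": 0,"y": 0,"z": 0,"ax": 0,"ay": 0,"az": -5.07},
    {"fingers": 1,"x": 0,"y": 0,"z": 0,"ax": 0,"ay": 0,"az": -5.07},
    {"fingers": 1,"x": 0,"y": 0,"z": 0,"ax": 0,"ay": 0,"az": -5.07},
    {"fingers": 1,"x": 0,"y": 0,"z": 0,"ax": 0,"ay": 0,"az": -5.07},
    {"fingers": 1,"x": 0,"y": 0,"z": 0,"ax": 0,"ay": 0,"az": -5.07},
    {"fingers": 1,"x": 0,"y": 0,"z": 0,"ax": 0,"ay": 0,"az": -5.07},
    {"fingers": 1,"x": 0,"y": 0,"z": 0,"ax": 0,"ay": 0,"az": -5.07},
  ],
)

```text
clock: 0.93
tcp_pos: [0.2235, -0.6366, 0.2497]
orientation: [-2.568, -1.808, -0.0]
contact_force: [-1.2, -0.9, -0.3]
grip_width: 0.0857
gripper_force: 0.0
```

Request:
arm_command(
  rows=[
    {"fingers": 1,"x": 0.033,"y": 0.008,"z": 0,"ax": 0,"ay": 0,"az": 0},
    {"fingers": 1,"x": 0.033,"y": 0.008,"z": 0,"ax": 0,"ay": 0,"az": 0},
    {"fingers": 1,"x": 0.033,"y": 0.008,"z": 0,"ax": 0,"ay": 0,"az": 0},
    {"fingers": 1,"x": 0.033,"y": 0.008,"z": 0,"ax": 0,"ay": 0,"az": 0},
    {"fingers": 1,"x": 0.033,"y": 0.008,"z": 0,"ax": 0,"ay": 0,"az": 0},
    {"fingers": 1,"x": 0.033,"y": 0.008,"z": 0,"ax": 0,"ay": 0,"az": 0},
    {"fingers": 1,"x": 0.033,"y": 0.008,"z": 0,"ax": 0,"ay": 0,"az": 0},
    {"fingers": 1,"x": 0.033,"y": 0.008,"z": 0,"ax": 0,"ay": 0,"az": 0},
    {"fingers": 1,"x": 0.033,"y": 0.008,"z": 0,"ax": 0,"ay": 0,"az": 0},
    {"fingers": 1,"x": 0.033,"y": 0.008,"z": 0,"ax": 0,"ay": 0,"az": 0},
  ],
)

```text
clock: 1.77
tcp_pos: [0.4119, -0.3524, 0.2501]
orientation: [-2.572, -1.802, 0.0]
contact_force: [1.0, -1.1, -0.6]
grip_width: 0.0857
gripper_force: 0.0
```

Request:
arm_command(
  rows=[
    {"fingers": 1,"x": 0.033,"y": 0.008,"z": 0.0,"ax": 0,"ay": 0,"az": 0},
    {"fingers": 1,"x": 0.033,"y": 0.008,"z": 0,"ax": 0,"ay": 0,"az": 0},
    {"fingers": 1,"x": 0,"y": 0,"z": 0.03,"ax": 0,"ay": 0,"az": 0},
    {"fingers": 1,"x": 0,"y": 0,"z": 0.03,"ax": 0,"ay": 0,"az": 0},
    {"fingers": 1,"x": 0,"y": 0,"z": 0,"ax": 0,"ay": 0,"az": 0},
    {"fingers": 1,"x": 0,"y": 0,"z": 0,"ax": 0,"ay": 0,"az": 0},
  ],
)

```text
clock: 2.27
tcp_pos: [0.4479, -0.2969, 0.1892]
orientation: [-2.57, -1.801, 0.003]
contact_force: [0.0, -0.3, 0.3]
grip_width: 0.0854
gripper_force: 0.0
```

```bash
python3 go.py .450 -.2976 .042 70; python3 - <<'E'
from h import *
from bench import r
f=r.grab_frame("wrist");cv2.imwrite("pics/w1.png",f["frame"][:,:,::-1]);print(f["world_from_camera"].round(3))
q=cloud(f).reshape(-1,3)
for z0,z1 in((.055,.069),(.055,.09),(.069,.09)):
  s=q[(np.hypot(q[:,0]-.45,q[:,1]+.2976)<.045)&(q[:,2]>z0)&(q[:,2]<z1)]
  print(len(s),rect(s[:,:2]) if len(s) else 0)
E
```

```text
t 2.27 tcp [ 0.4479 -0.2969  0.1892] phi 70.04 zaxis [-0.0036  0.0021 -1.    ] w 0.0854 gf 0.0 j [ 0.75  0.35 -0.34  1.92  0.14  0.9  -0.01]
az 0.04 shift mm [1.000e-01 2.200e+00 1.472e+02]
[[ 0.94  -0.326 -0.096  0.472]
 [-0.34  -0.905 -0.255 -0.231]
 [-0.004  0.273 -0.962  0.314]
 [ 0.     0.     0.     1.   ]]
2393 (array([ 448.9, -296.9]), array([51.1, 52.2]), 70.5)
6546 (array([ 448.9, -296.9]), array([51.1, 52.2]), 70.5)
4153 (array([ 448.8, -297.3]), array([40.2, 40. ]), 70.4)
```

View pics/w1.png

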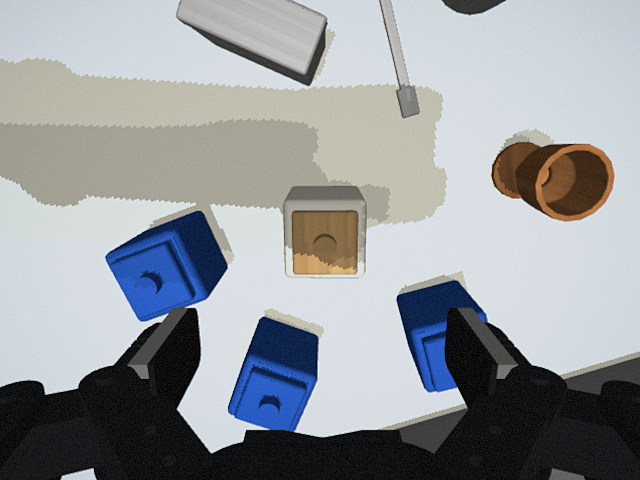

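The wrist view shows the salt box at (325,235), centred between and square to the fingers; the blue look-alikes are well clear of where the fingers come down. The wrist depth gives its centre as (449,-297). Descending to grip.

Request:
arm_command(
  rows=[
    {"fingers": 1,"x": 0,"y": 0.001,"z": 0.03,"ax": 0,"ay": 0,"az": 0},
    {"fingers": 1,"x": 0,"y": 0,"z": 0.03,"ax": 0,"ay": 0,"az": 0},
    {"fingers": 1,"x": 0,"y": 0,"z": 0.03,"ax": 0,"ay": 0,"az": 0},
    {"fingers": 1,"x": 0,"y": 0,"z": 0.03,"ax": 0,"ay": 0,"az": 0},
    {"fingers": 1,"x": 0,"y": 0,"z": 0.018,"ax": 0,"ay": 0,"az": 0},
    {"fingers": 1,"x": 0,"y": 0,"z": 0.009,"ax": 0,"ay": 0,"az": 0},
    {"fingers": 0.2,"x": 0,"y": 0,"z": 0,"ax": 0,"ay": 0,"az": 0},
    {"fingers": 0,"x": 0,"y": 0,"z": 0,"ax": 0,"ay": 0,"az": 0},
    {"fingers": -0.3,"x": 0,"y": 0,"z": 0,"ax": 0,"ay": 0,"az": 0},
    {"fingers": -0.3,"x": 0,"y": 0,"z": 0,"ax": 0,"ay": 0,"az": 0},
  ],
  grip_force=40,
)

```text
clock: 3.15
tcp_pos: [0.4512, -0.2987, 0.0453]
orientation: [2.571, 1.801, 0.002]
contact_force: [-0.7, 0.2, 5.4]
grip_width: 0.0522
gripper_force: 43.4
```

Request:
arm_command(
  rows=[
    {"fingers": -0.3,"x": 0,"y": 0,"z": 0,"ax": 0,"ay": 0,"az": 0},
    {"fingers": -0.3,"x": 0,"y": 0,"z": 0,"ax": 0,"ay": 0,"az": 0},
    {"fingers": -0.3,"x": 0,"y": 0,"z": 0,"ax": 0,"ay": 0,"az": 0},
  ],
)

```text
clock: 3.4
tcp_pos: [0.4513, -0.2986, 0.0453]
orientation: [2.57, 1.801, 0.002]
contact_force: [-1.1, 0.9, 8.2]
grip_width: 0.0513
gripper_force: 43.7
```

```bash
python3 go.py .4782 .2953 .19 104
```

```text
t 3.4 tcp [ 0.4513 -0.2986  0.0453] phi 70.02 zaxis [ 0.0027 -0.002  -1.    ] w 0.0513 gf 43.7 j [ 0.69  0.56 -0.27  2.01  0.26  0.6  -0.11]
az -33.98 shift mm [ 569.8  169.8 -144.7]
```

Request:
arm_command(
  rows=[
    {"fingers": -0.3,"x": 0,"y": 0,"z": -0.02,"ax": 0,"ay": 0,"az": 0},
    {"fingers": -0.3,"x": 0,"y": 0,"z": -0.025,"ax": 0,"ay": 0,"az": 0},
    {"fingers": -0.3,"x": 0,"y": 0,"z": -0.025,"ax": 0,"ay": 0,"az": -4.25},
    {"fingers": -0.3,"x": 0,"y": 0,"z": -0.025,"ax": 0,"ay": 0,"az": -4.25},
    {"fingers": -0.3,"x": 0,"y": 0,"z": -0.025,"ax": 0,"ay": 0,"az": -4.25},
    {"fingers": -0.3,"x": 0,"y": 0,"z": -0.025,"ax": 0,"ay": 0,"az": -4.25},
    {"fingers": -0.3,"x": 0,"y": 0,"z": 0,"ax": 0,"ay": 0,"az": -4.25},
    {"fingers": -0.3,"x": 0,"y": 0,"z": 0,"ax": 0,"ay": 0,"az": -4.25},
    {"fingers": -0.3,"x": 0,"y": 0,"z": 0,"ax": 0,"ay": 0,"az": -4.25},
    {"fingers": -0.3,"x": 0,"y": 0,"z": 0,"ax": 0,"ay": 0,"az": -4.25},
  ],
)

```text
clock: 4.23
tcp_pos: [0.4498, -0.2978, 0.1891]
orientation: [1.928, 2.479, -0.001]
contact_force: [-0.1, -0.5, -1.9]
grip_width: 0.0516
gripper_force: 43.4
```

Request:
arm_command(
  rows=[
    {"fingers": -0.3,"x": 0.0285,"y": 0.0085,"z": 0,"ax": 0,"ay": 0,"az": 0},
    {"fingers": -0.3,"x": 0.0285,"y": 0.0085,"z": 0,"ax": 0,"ay": 0,"az": 0},
    {"fingers": -0.3,"x": 0.0285,"y": 0.0085,"z": 0,"ax": 0,"ay": 0,"az": 0},
    {"fingers": -0.3,"x": 0.0285,"y": 0.0085,"z": 0,"ax": 0,"ay": 0,"az": 0},
    {"fingers": -0.3,"x": 0.0285,"y": 0.0085,"z": 0,"ax": 0,"ay": 0,"az": 0},
    {"fingers": -0.3,"x": 0.0285,"y": 0.0085,"z": 0,"ax": 0,"ay": 0,"az": 0},
    {"fingers": -0.3,"x": 0.0285,"y": 0.0085,"z": 0,"ax": 0,"ay": 0,"az": 0},
    {"fingers": -0.3,"x": 0.0285,"y": 0.0085,"z": 0,"ax": 0,"ay": 0,"az": 0},
    {"fingers": -0.3,"x": 0.0285,"y": 0.0085,"z": 0,"ax": 0,"ay": 0,"az": 0},
    {"fingers": -0.3,"x": 0.0285,"y": 0.0085,"z": 0,"ax": 0,"ay": 0,"az": 0},
  ],
)

```text
clock: 5.07
tcp_pos: [0.463, 0.0006, 0.1889]
orientation: [1.933, 2.475, 0.0]
contact_force: [0.3, -0.6, -3.1]
grip_width: 0.0516
gripper_force: 43.3
```

Request:
arm_command(
  rows=[
    {"fingers": -0.3,"x": 0.0285,"y": 0.0085,"z": 0,"ax": 0,"ay": 0,"az": 0},
    {"fingers": -0.3,"x": 0.0285,"y": 0.0085,"z": 0,"ax": 0,"ay": 0,"az": 0},
    {"fingers": -0.3,"x": 0.0285,"y": 0.0085,"z": 0,"ax": 0,"ay": 0,"az": 0},
    {"fingers": -0.3,"x": 0.0285,"y": 0.0085,"z": 0,"ax": 0,"ay": 0,"az": 0},
    {"fingers": -0.3,"x": 0.0285,"y": 0.0085,"z": 0,"ax": 0,"ay": 0,"az": 0},
    {"fingers": -0.3,"x": 0.0285,"y": 0.0085,"z": 0,"ax": 0,"ay": 0,"az": 0},
    {"fingers": -0.3,"x": 0.0285,"y": 0.0085,"z": 0,"ax": 0,"ay": 0,"az": 0},
    {"fingers": -0.3,"x": 0.0285,"y": 0.0085,"z": 0,"ax": 0,"ay": 0,"az": 0},
    {"fingers": -0.3,"x": 0.0285,"y": 0.0085,"z": 0,"ax": 0,"ay": 0,"az": 0},
    {"fingers": -0.3,"x": 0.0285,"y": 0.0085,"z": 0,"ax": 0,"ay": 0,"az": 0},
  ],
)

```text
clock: 5.9
tcp_pos: [0.4765, 0.2976, 0.1888]
orientation: [1.933, 2.475, 0.0]
contact_force: [0.7, -0.7, -2.8]
grip_width: 0.0513
gripper_force: 43.3
```

Request:
arm_command(
  rows=[
    {"fingers": -0.3,"x": 0,"y": 0,"z": 0,"ax": 0,"ay": 0,"az": 0},
    {"fingers": -0.3,"x": 0,"y": 0,"z": 0,"ax": 0,"ay": 0,"az": 0},
    {"fingers": -0.3,"x": 0,"y": 0,"z": 0,"ax": 0,"ay": 0,"az": 0},
  ],
)

```text
clock: 6.15
tcp_pos: [0.4765, 0.2958, 0.1883]
orientation: [1.933, 2.476, -0.001]
contact_force: [-0.1, -1.5, -2.7]
grip_width: 0.0518
gripper_force: 43.2
```

```bash
python3 go.py .4782 .2953 .0553 104; python3 - <<'E'
from h import *
from bench import r
f=r.grab_frame("wrist");cv2.imwrite("pics/w2.png",f["frame"][:,:,::-1]);np.savez("pics/w2.npz",**f)
p=r.get_obs()["tcp_pos"];q=cloud(f).reshape(-1,3)
s=q[(np.hypot(q[:,0]-p[0],q[:,1]-p[1])<.045)&(q[:,2]>p[2]+.012)&(q[:,2]<p[2]+.028)]
print(len(s),rect(s[:,:2]),s[:,2].max())
E
```

```text
t 6.15 tcp [0.4765 0.2958 0.1883] phi 104.05 zaxis [ 0.    -0.001 -1.   ] w 0.0518 gf 43.2 j [-0.13  0.44 -0.69  1.86  0.34  0.96 -0.72]
az 0.05 shift mm [ -0.9   1.5 133. ]
19664 (array([476.2, 297.7]), array([88.2, 49.7]), 14.0) 0.2162438487807236
```

View pics/w2.png

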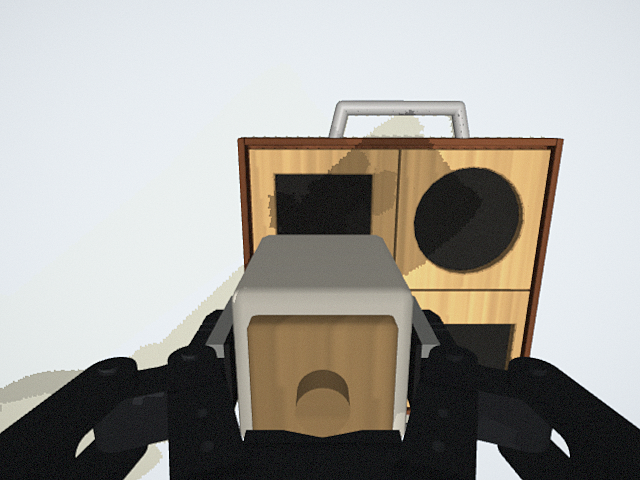

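The wrist view shows the box gripped square at (320,340), over and aligned with the square pocket at (322,205). Lowering.

Request:
arm_command(
  rows=[
    {"fingers": -0.3,"x": -0.001,"y": 0.0015,"z": 0.02,"ax": 0,"ay": 0,"az": 0},
    {"fingers": -0.3,"x": 0,"y": 0,"z": 0.025,"ax": 0,"ay": 0,"az": 0},
    {"fingers": -0.3,"x": 0,"y": 0,"z": 0.025,"ax": 0,"ay": 0,"az": 0},
    {"fingers": -0.3,"x": 0,"y": 0,"z": 0.025,"ax": 0,"ay": 0,"az": 0},
    {"fingers": -0.3,"x": 0,"y": 0,"z": 0.015,"ax": 0,"ay": 0,"az": 0},
    {"fingers": -0.3,"x": 0,"y": 0,"z": 0.008,"ax": 0,"ay": 0,"az": 0},
    {"fingers": -0.3,"x": 0,"y": 0,"z": 0.006,"ax": 0,"ay": 0,"az": 0},
    {"fingers": -0.3,"x": 0,"y": 0,"z": 0.005,"ax": 0,"ay": 0,"az": 0},
    {"fingers": -0.3,"x": 0,"y": 0,"z": 0.002,"ax": 0,"ay": 0,"az": 0},
    {"fingers": -0.3,"x": 0,"y": 0,"z": 0,"ax": 0,"ay": 0,"az": 0},
  ],
)

```text
clock: 7.03
tcp_pos: [0.4787, 0.2959, 0.0577]
orientation: [1.933, 2.476, 0.001]
contact_force: [0.4, 0.5, -2.2]
grip_width: 0.0516
gripper_force: 43.2
```

```bash
python3 go.py .4782 .2953 .0553 104
```

```text
t 7.03 tcp [0.4787 0.2959 0.0577] phi 104.03 zaxis [ 7.e-04  3.e-04 -1.e+00] w 0.0516 gf 43.2 j [-0.22  0.62 -0.58  1.94  0.5   0.73 -0.85]
az 0.03 shift mm [-0.4 -0.6  2.4]
```

Request:
arm_command(
  rows=[
    {"fingers": -0.3,"x": 0,"y": -0.0005,"z": 0.002,"ax": 0,"ay": 0,"az": 0},
    {"fingers": -0.3,"x": 0,"y": 0,"z": 0.0015,"ax": 0,"ay": 0,"az": 0},
    {"fingers": -0.3,"x": 0,"y": 0,"z": 0,"ax": 0,"ay": 0,"az": 0},
    {"fingers": 0.2,"x": 0,"y": 0,"z": 0,"ax": 0,"ay": 0,"az": 0},
    {"fingers": 0.4,"x": 0,"y": 0,"z": 0,"ax": 0,"ay": 0,"az": 0},
    {"fingers": 0.7,"x": 0,"y": 0,"z": 0,"ax": 0,"ay": 0,"az": 0},
    {"fingers": 0.7,"x": 0,"y": 0,"z": 0,"ax": 0,"ay": 0,"az": 0},
    {"fingers": 0.7,"x": 0,"y": 0,"z": 0,"ax": 0,"ay": 0,"az": 0},
  ],
)

```text
clock: 7.7
tcp_pos: [0.4779, 0.2958, 0.0539]
orientation: [1.933, 2.476, 0.0]
contact_force: [-1.0, 0.5, -0.7]
grip_width: 0.0725
gripper_force: 0.0
```

Request:
arm_command(
  rows=[
    {"fingers": 0.7,"x": 0,"y": 0,"z": -0.01,"ax": 0,"ay": 0,"az": 0},
    {"fingers": 0.7,"x": 0,"y": 0,"z": -0.02,"ax": 0,"ay": 0,"az": 0},
    {"fingers": 0.7,"x": 0,"y": 0,"z": -0.025,"ax": 0,"ay": 0,"az": 0},
    {"fingers": 0.7,"x": 0,"y": 0,"z": -0.025,"ax": 0,"ay": 0,"az": 0},
    {"fingers": 0.7,"x": 0,"y": 0,"z": -0.025,"ax": 0,"ay": 0,"az": 0},
    {"fingers": 0.7,"x": 0,"y": 0,"z": -0.025,"ax": 0,"ay": 0,"az": 0},
    {"fingers": 0.7,"x": 0,"y": 0,"z": 0,"ax": 0,"ay": 0,"az": 0},
    {"fingers": 0.7,"x": 0,"y": 0,"z": 0,"ax": 0,"ay": 0,"az": 0},
  ],
)

```text
clock: 8.37
tcp_pos: [0.4786, 0.2964, 0.1859]
orientation: [1.932, 2.475, 0.005]
contact_force: [0.5, -0.6, -0.1]
grip_width: 0.0727
gripper_force: 0.0
```

```bash
python3 go.py .464 -.0463 .185 104; cat > chk.py <<'E'
# chk.py x y z0 z1 [png]: wrist-depth footprint of what stands near x,y
import sys;from h import *
from bench import r
x,y,a,b=map(float,sys.argv[1:5]);f=r.grab_frame("wrist");q=cloud(f).reshape(-1,3)
if len(sys.argv)>5: cv2.imwrite(sys.argv[5],f["frame"][:,:,::-1])
s=q[(np.hypot(q[:,0]-x,q[:,1]-y)<.05)&(q[:,2]>a)&(q[:,2]<b)]
print(len(s),rect(s[:,:2]),"circ",np.round(np.r_[cv2.minEnclosingCircle(s[:,:2].astype(np.float32)*1000)],1) if 0 else cv2.minEnclosingCircle(s[:,:2].astype(np.float32)*1000),"zmax",s[:,2].max(),"z95",np.percentile(s[:,2],95))
E
python3 chk.py .4782 .2953 .06 .12 pics/w3.png
```

```text
t 8.37 tcp [0.4786 0.2964 0.1859] phi 104.04 zaxis [ 0.0033  0.0017 -1.    ] w 0.0727 gf 0.0 j [-0.13  0.45 -0.69  1.86  0.35  0.95 -0.72]
az 0.04 shift mm [-328.9  -97.1    0.9]
7283 (array([478.6, 296.8]), array([52.1, 51.4]), 14.4) circ ((478.71710205078125, 296.6502380371094), 34.720367431640625) zmax 0.09243995437065478 z95 0.08990713654651152
```

Salt box placed: centre (478.6,296.8) and top about 0.089 m, as it should be. Next the mill.

Request:
arm_command(
  rows=[
    {"fingers": 0.7,"x": -0.0329,"y": -0.0097,"z": 0,"ax": 0,"ay": 0,"az": 0},
    {"fingers": 0.7,"x": -0.0329,"y": -0.0097,"z": 0,"ax": 0,"ay": 0,"az": 0},
    {"fingers": 0.7,"x": -0.0329,"y": -0.0097,"z": 0,"ax": 0,"ay": 0,"az": 0},
    {"fingers": 0.7,"x": -0.0329,"y": -0.0097,"z": 0,"ax": 0,"ay": 0,"az": 0},
    {"fingers": 0.7,"x": -0.0329,"y": -0.0097,"z": 0,"ax": 0,"ay": 0,"az": 0},
    {"fingers": 0.7,"x": -0.0329,"y": -0.0097,"z": 0,"ax": 0,"ay": 0,"az": 0},
    {"fingers": 0.7,"x": -0.0329,"y": -0.0097,"z": 0,"ax": 0,"ay": 0,"az": 0},
    {"fingers": 0.7,"x": -0.0329,"y": -0.0097,"z": 0,"ax": 0,"ay": 0,"az": 0},
    {"fingers": 0.7,"x": -0.0329,"y": -0.0097,"z": 0,"ax": 0,"ay": 0,"az": 0},
    {"fingers": 0.7,"x": -0.0329,"y": -0.0097,"z": 0,"ax": 0,"ay": 0,"az": 0},
  ],
)

```text
clock: 9.25
tcp_pos: [0.4622, -0.0487, 0.1828]
orientation: [-1.932, -2.475, 0.002]
contact_force: [1.0, -0.6, -0.3]
grip_width: 0.0726
gripper_force: 0.0
```

Request:
arm_command(
  rows=[
    {"fingers": 0.7,"x": 0,"y": 0,"z": 0,"ax": 0,"ay": 0,"az": 0},
    {"fingers": 0.7,"x": 0,"y": 0,"z": 0,"ax": 0,"ay": 0,"az": 0},
    {"fingers": 0.7,"x": 0,"y": 0,"z": 0,"ax": 0,"ay": 0,"az": 0},
  ],
)

```text
clock: 9.5
tcp_pos: [0.463, -0.0465, 0.1831]
orientation: [-1.932, -2.475, 0.001]
contact_force: [-0.1, 0.0, 0.3]
grip_width: 0.0725
gripper_force: 0.0
```

```bash
python3 go.py .464 -.0463 .042 104; python3 chk.py .464 -.0463 .035 .12; python3 chk.py .464 -.0463 .083 .12
```

```text
t 9.5 tcp [ 0.463  -0.0465  0.1831] phi 104.04 zaxis [-1.4e-03  7.0e-04 -1.0e+00] w 0.0725 gf 0.0 j [ 0.51  0.28 -0.63  2.07  0.22  0.85  0.01]
az 0.04 shift mm [ -0.    1.  141.1]
4183 (array([463.1, -44.1]), array([42.9, 40.3]), 4.8) circ ((463.22125244140625, -45.62506103515625), 22.030866622924805) zmax 0.09048248292496525 z95 0.08760882929940894
369 (array([462.3, -43. ]), array([16.5, 15.7]), 78.0) circ ((463.31494140625, -42.60850524902344), 10.292661666870117) zmax 0.09113761973714898 z95 0.08981334496846874
```

Request:
arm_command(
  rows=[
    {"fingers": 0.7,"x": 0.0005,"y": 0,"z": 0.03,"ax": 0,"ay": 0,"az": 0},
    {"fingers": 0.7,"x": 0,"y": 0,"z": 0.03,"ax": 0,"ay": 0,"az": 0},
    {"fingers": 0.7,"x": 0,"y": 0,"z": 0.03,"ax": 0,"ay": 0,"az": 0},
    {"fingers": 0.7,"x": 0,"y": 0,"z": 0.025,"ax": 0,"ay": 0,"az": 0},
    {"fingers": 0.7,"x": 0,"y": 0,"z": 0.015,"ax": 0,"ay": 0,"az": 0},
    {"fingers": 0.7,"x": 0,"y": 0,"z": 0.01,"ax": 0,"ay": 0,"az": 0},
    {"fingers": 0.3,"x": 0,"y": 0,"z": 0,"ax": 0,"ay": 0,"az": 0},
    {"fingers": 0.1,"x": 0,"y": 0,"z": 0,"ax": 0,"ay": 0,"az": 0},
    {"fingers": -0.1,"x": 0,"y": 0,"z": 0,"ax": 0,"ay": 0,"az": 0},
    {"fingers": -0.4,"x": 0,"y": 0,"z": 0,"ax": 0,"ay": 0,"az": 0},
  ],
  grip_force=35,
)

```text
clock: 10.43
tcp_pos: [0.4643, -0.0463, 0.0448]
orientation: [1.932, 2.475, 0.002]
contact_force: [-0.9, -0.0, -1.3]
grip_width: 0.043
gripper_force: 35.6
```

Request:
arm_command(
  rows=[
    {"fingers": -0.4,"x": 0,"y": 0,"z": 0,"ax": 0,"ay": 0,"az": 0},
    {"fingers": -0.4,"x": 0,"y": 0,"z": 0,"ax": 0,"ay": 0,"az": 0},
    {"fingers": -0.4,"x": 0,"y": 0,"z": 0,"ax": 0,"ay": 0,"az": 0},
  ],
)

```text
clock: 10.68
tcp_pos: [0.4641, -0.0466, 0.0445]
orientation: [1.933, 2.475, 0.001]
contact_force: [-1.0, -0.8, 5.2]
grip_width: 0.0432
gripper_force: 36.2
```

```bash
python3 go.py .5038 .1925 .185 104
```

```text
t 10.68 tcp [ 0.4641 -0.0466  0.0445] phi 104.03 zaxis [ 1.5e-03 -3.0e-04 -1.0e+00] w 0.0432 gf 36.2 j [ 0.38  0.51 -0.49  2.17  0.45  0.56 -0.21]
az 0.03 shift mm [ 222.4   96.4 -140.5]
```

Gripped (43 mm wide). I'll lift, travel and then lower towards 0.0545 m.

Request:
arm_command(
  rows=[
    {"fingers": -0.4,"x": 0,"y": 0,"z": -0.02,"ax": 0,"ay": 0,"az": 0},
    {"fingers": -0.4,"x": 0,"y": 0,"z": -0.03,"ax": 0,"ay": 0,"az": 0},
    {"fingers": -0.4,"x": 0,"y": 0,"z": -0.03,"ax": 0,"ay": 0,"az": 0},
    {"fingers": -0.4,"x": 0,"y": 0,"z": -0.03,"ax": 0,"ay": 0,"az": 0},
    {"fingers": -0.4,"x": 0,"y": 0,"z": -0.03,"ax": 0,"ay": 0,"az": 0},
  ],
)

```text
clock: 11.1
tcp_pos: [0.4629, -0.0464, 0.1851]
orientation: [-1.933, -2.476, 0.0]
contact_force: [0.7, -0.4, -0.5]
grip_width: 0.0429
gripper_force: 36.2
```

Request:
arm_command(
  rows=[
    {"fingers": -0.4,"x": 0.0278,"y": 0.012,"z": 0,"ax": 0,"ay": 0,"az": 0},
    {"fingers": -0.4,"x": 0.0278,"y": 0.012,"z": 0,"ax": 0,"ay": 0,"az": 0},
    {"fingers": -0.4,"x": 0.0278,"y": 0.012,"z": 0,"ax": 0,"ay": 0,"az": 0},
    {"fingers": -0.4,"x": 0.0278,"y": 0.012,"z": 0,"ax": 0,"ay": 0,"az": 0},
    {"fingers": -0.4,"x": 0.0278,"y": 0.012,"z": 0,"ax": 0,"ay": 0,"az": 0},
    {"fingers": -0.4,"x": 0.0278,"y": 0.012,"z": 0,"ax": 0,"ay": 0,"az": 0},
    {"fingers": -0.4,"x": 0.0278,"y": 0.012,"z": 0,"ax": 0,"ay": 0,"az": 0},
    {"fingers": -0.4,"x": 0.0278,"y": 0.012,"z": 0,"ax": 0,"ay": 0,"az": 0},
    {"fingers": -0.4,"x": 0,"y": 0,"z": 0,"ax": 0,"ay": 0,"az": 0},
    {"fingers": -0.4,"x": 0,"y": 0,"z": 0,"ax": 0,"ay": 0,"az": 0},
  ],
)

```text
clock: 11.93
tcp_pos: [0.5021, 0.1946, 0.1838]
orientation: [-1.928, -2.479, -0.001]
contact_force: [-0.0, 0.2, -1.4]
grip_width: 0.043
gripper_force: 36.2
```

```bash
python3 go.py .5038 .1925 .055 104; python3 chk.py .503 .192 .2 .3 pics/w4.png
```

```text
t 11.93 tcp [0.5021 0.1946 0.1838] phi 104.25 zaxis [-3.e-04  1.e-03 -1.e+00] w 0.043 gf 36.2 j [ 0.07  0.41 -0.69  1.91  0.32  0.93 -0.53]
az 0.25 shift mm [ -2.4   1.1 128.8]
58512 (array([501.1, 199.3]), array([99.9, 34.3]), 14.2) circ ((502.97967529296875, 192.05296325683594), 49.99373245239258) zmax 0.2609892610133096 z95 0.2541084818467832
```

View pics/w4.png

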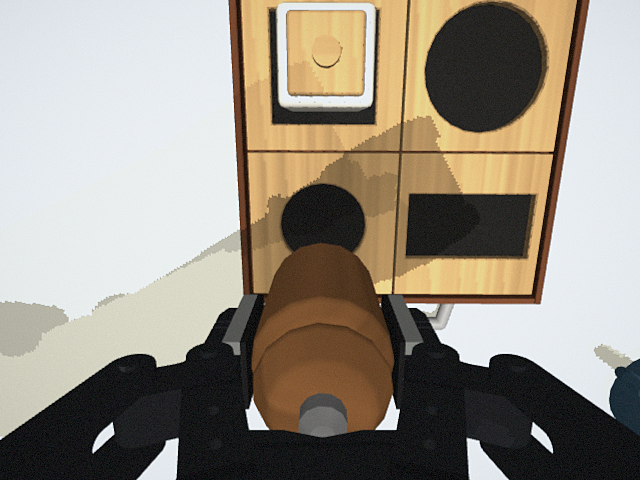

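The mill is upright in the grip at (322,350), in line with the small pocket at (322,215); the salt box sits in its pocket at (325,55). Lowering.

Request:
arm_command(
  rows=[
    {"fingers": -0.4,"x": -0.0024,"y": 0.001,"z": 0.02,"ax": 0,"ay": 0,"az": 0},
    {"fingers": -0.4,"x": 0,"y": 0,"z": 0.025,"ax": 0,"ay": 0,"az": 0},
    {"fingers": -0.4,"x": 0,"y": 0,"z": 0.025,"ax": 0,"ay": 0,"az": 0},
    {"fingers": -0.4,"x": 0,"y": 0,"z": 0.025,"ax": 0,"ay": 0,"az": 0},
    {"fingers": -0.4,"x": 0,"y": 0,"z": 0.015,"ax": 0,"ay": 0,"az": 0},
    {"fingers": -0.4,"x": 0,"y": 0,"z": 0.008,"ax": 0,"ay": 0,"az": 0},
    {"fingers": -0.4,"x": 0,"y": 0,"z": 0.005,"ax": 0,"ay": 0,"az": 0},
    {"fingers": -0.4,"x": 0,"y": 0,"z": 0.003,"ax": 0,"ay": 0,"az": 0},
    {"fingers": -0.4,"x": 0,"y": 0,"z": 0.002,"ax": 0,"ay": 0,"az": 0},
    {"fingers": -0.4,"x": 0,"y": 0,"z": 0,"ax": 0,"ay": 0,"az": 0},
  ],
)

```text
clock: 12.82
tcp_pos: [0.5047, 0.1904, 0.0563]
orientation: [1.933, 2.475, 0.001]
contact_force: [-0.2, 0.5, -1.1]
grip_width: 0.0431
gripper_force: 36.2
```

```bash
python3 go.py .5038 .1925 .0545 104
```

```text
t 12.82 tcp [0.5047 0.1904 0.0563] phi 104.02 zaxis [ 1.1e-03  2.0e-04 -1.0e+00] w 0.0431 gf 36.2 j [-0.03  0.59 -0.58  1.99  0.5   0.7  -0.67]
az 0.02 shift mm [ 2.3 -0.3  1.8]
```

Request:
arm_command(
  rows=[
    {"fingers": -0.4,"x": 0.0015,"y": 0,"z": 0.002,"ax": 0,"ay": 0,"az": 0},
    {"fingers": -0.4,"x": 0,"y": 0,"z": 0.001,"ax": 0,"ay": 0,"az": 0},
    {"fingers": -0.4,"x": 0,"y": 0,"z": 0,"ax": 0,"ay": 0,"az": 0},
    {"fingers": 0.1,"x": 0,"y": 0,"z": 0,"ax": 0,"ay": 0,"az": 0},
    {"fingers": 0.4,"x": 0,"y": 0,"z": 0,"ax": 0,"ay": 0,"az": 0},
    {"fingers": 0.6,"x": 0,"y": 0,"z": 0,"ax": 0,"ay": 0,"az": 0},
    {"fingers": 0.6,"x": 0,"y": 0,"z": 0,"ax": 0,"ay": 0,"az": 0},
    {"fingers": 0.6,"x": 0,"y": 0,"z": -0.01,"ax": 0,"ay": 0,"az": 0},
    {"fingers": 0.6,"x": 0,"y": 0,"z": -0.02,"ax": 0,"ay": 0,"az": 0},
    {"fingers": 0.6,"x": 0,"y": 0,"z": -0.03,"ax": 0,"ay": 0,"az": 0},
  ],
)

```text
clock: 13.65
tcp_pos: [0.5022, 0.1912, 0.1121]
orientation: [-1.931, -2.475, 0.006]
contact_force: [1.0, 0.1, 0.8]
grip_width: 0.0683
gripper_force: 0.0
```

Request:
arm_command(
  rows=[
    {"fingers": 0.6,"x": 0,"y": 0,"z": -0.03,"ax": 0,"ay": 0,"az": -2},
    {"fingers": 0.6,"x": 0,"y": 0,"z": -0.03,"ax": 0,"ay": 0,"az": -6.2},
    {"fingers": 0.6,"x": 0,"y": 0,"z": -0.01,"ax": 0,"ay": 0,"az": -6.2},
    {"fingers": 0.6,"x": 0,"y": 0,"z": 0,"ax": 0,"ay": 0,"az": -6.2},
    {"fingers": 0.6,"x": 0,"y": 0,"z": 0,"ax": 0,"ay": 0,"az": -6.2},
    {"fingers": 0.6,"x": 0,"y": 0,"z": 0,"ax": 0,"ay": 0,"az": -6.2},
    {"fingers": 0.6,"x": 0,"y": 0,"z": 0,"ax": 0,"ay": 0,"az": 0},
  ],
)

```text
clock: 14.23
tcp_pos: [0.5038, 0.1918, 0.1835]
orientation: [1.145, 2.925, 0.0]
contact_force: [-0.6, -0.2, -0.3]
grip_width: 0.068
gripper_force: 0.0
```

```bash
python3 go.py .4558 -.1695 .185 137; python3 chk.py .5038 .1925 .045 .12; python3 chk.py .5038 .1925 .088 .12
```

```text
t 14.23 tcp [0.5038 0.1918 0.1835] phi 137.25 zaxis [ 3.e-04  1.e-04 -1.e+00] w 0.068 gf 0.0 j [ 0.17  0.45 -0.82  1.91  0.4   0.96 -0.01]
az 0.25 shift mm [-211.3 -297.    -1.5]
4465 (array([503.2, 194. ]), array([40.6, 40.7]), 5.4) circ ((504.45220947265625, 192.8910675048828), 21.935426712036133) zmax 0.09952295352540294 z95 0.09657762370542766
2216 (array([504.7, 193.1]), array([30. , 31.1]), 24.5) circ ((504.3404541015625, 193.1605987548828), 15.94027042388916) zmax 0.09973535894441371 z95 0.09781201766254649
```

The mill is in, at (504.4,193.0) with its top at about 0.098 m. Next the tea tin.

Request:
arm_command(
  rows=[
    {"fingers": 0.6,"x": -0.0211,"y": -0.0297,"z": 0,"ax": 0,"ay": 0,"az": 0},
    {"fingers": 0.6,"x": -0.0211,"y": -0.0297,"z": 0,"ax": 0,"ay": 0,"az": 0},
    {"fingers": 0.6,"x": -0.0211,"y": -0.0297,"z": 0,"ax": 0,"ay": 0,"az": 0},
    {"fingers": 0.6,"x": -0.0211,"y": -0.0297,"z": 0,"ax": 0,"ay": 0,"az": 0},
    {"fingers": 0.6,"x": -0.0211,"y": -0.0297,"z": 0,"ax": 0,"ay": 0,"az": 0},
    {"fingers": 0.6,"x": -0.0211,"y": -0.0297,"z": 0,"ax": 0,"ay": 0,"az": 0},
    {"fingers": 0.6,"x": -0.0211,"y": -0.0297,"z": 0,"ax": 0,"ay": 0,"az": 0},
    {"fingers": 0.6,"x": -0.0211,"y": -0.0297,"z": 0,"ax": 0,"ay": 0,"az": 0},
    {"fingers": 0.6,"x": -0.0211,"y": -0.0297,"z": 0,"ax": 0,"ay": 0,"az": 0},
    {"fingers": 0.6,"x": -0.0211,"y": -0.0297,"z": 0,"ax": 0,"ay": 0,"az": 0},
  ],
)

```text
clock: 15.17
tcp_pos: [0.4553, -0.1709, 0.1832]
orientation: [1.155, 2.921, -0.0]
contact_force: [0.6, -0.8, 0.3]
grip_width: 0.0686
gripper_force: 0.0
```

Request:
arm_command(
  rows=[
    {"fingers": 0.6,"x": 0,"y": 0,"z": 0,"ax": 0,"ay": 0,"az": 0},
    {"fingers": 0.6,"x": 0,"y": 0,"z": 0,"ax": 0,"ay": 0,"az": 0},
    {"fingers": 0.6,"x": 0,"y": 0,"z": 0,"ax": 0,"ay": 0,"az": 0},
  ],
)

```text
clock: 15.42
tcp_pos: [0.4559, -0.1687, 0.183]
orientation: [1.153, 2.922, 0.001]
contact_force: [-0.3, 0.3, 0.7]
grip_width: 0.0684
gripper_force: 0.0
```

```bash
python3 go.py .4558 -.1695 .045 137; python3 chk.py .4558 -.1695 .07 .12
```

```text
t 15.42 tcp [ 0.4559 -0.1687  0.183 ] phi 136.93 zaxis [ 3.e-04  4.e-04 -1.e+00] w 0.0684 gf 0.0 j [ 0.87  0.35 -0.76  2.02  0.31  0.89  0.76]
az -0.07 shift mm [ -0.4  -0.7 138. ]
6486 (array([ 454.7, -168.4]), array([31.1, 72.6]), 47.3) circ ((454.9544982910156, -168.21092224121094), 38.69868850708008) zmax 0.08163086243885545 z95 0.08037923588514695
```

Request:
arm_command(
  rows=[
    {"fingers": 0.6,"x": 0,"y": 0,"z": 0.03,"ax": 0,"ay": 0,"az": 0},
    {"fingers": 0.6,"x": 0,"y": 0,"z": 0.03,"ax": 0,"ay": 0,"az": 0},
    {"fingers": 0.6,"x": 0,"y": 0,"z": 0.03,"ax": 0,"ay": 0,"az": 0},
    {"fingers": 0.6,"x": 0,"y": 0,"z": 0.025,"ax": 0,"ay": 0,"az": 0},
    {"fingers": 0.4,"x": 0,"y": 0,"z": 0.015,"ax": 0,"ay": 0,"az": 0},
    {"fingers": 0.2,"x": 0,"y": 0,"z": 0.009,"ax": 0,"ay": 0,"az": 0},
    {"fingers": 0,"x": 0,"y": 0,"z": 0,"ax": 0,"ay": 0,"az": 0},
    {"fingers": -0.2,"x": 0,"y": 0,"z": 0,"ax": 0,"ay": 0,"az": 0},
    {"fingers": -0.4,"x": 0,"y": 0,"z": 0,"ax": 0,"ay": 0,"az": 0},
    {"fingers": -0.6,"x": 0,"y": 0,"z": 0,"ax": 0,"ay": 0,"az": 0},
  ],
)

```text
clock: 16.3
tcp_pos: [0.4567, -0.1692, 0.0449]
orientation: [1.149, 2.922, -0.0]
contact_force: [0.1, 0.5, -1.3]
grip_width: 0.0297
gripper_force: 33.4
```

Request:
arm_command(
  rows=[
    {"fingers": -0.6,"x": 0,"y": 0,"z": 0,"ax": 0,"ay": 0,"az": 0},
    {"fingers": -0.6,"x": 0,"y": 0,"z": 0,"ax": 0,"ay": 0,"az": 0},
    {"fingers": -0.6,"x": 0,"y": 0,"z": 0,"ax": 0,"ay": 0,"az": 0},
  ],
)

```text
clock: 16.55
tcp_pos: [0.4564, -0.1695, 0.0446]
orientation: [1.15, 2.922, -0.0]
contact_force: [-1.5, -0.1, 6.4]
grip_width: 0.0295
gripper_force: 34.3
```

```bash
python3 go.py .6066 .2181 .185 194
```

```text
t 16.55 tcp [ 0.4564 -0.1695  0.0446] phi 137.02 zaxis [ 1.3e-03 -7.0e-04 -1.0e+00] w 0.0295 gf 34.3 j [ 0.72  0.56 -0.61  2.12  0.55  0.62  0.55]
az -56.98 shift mm [-239.5  339.7 -140.4]
```

Request:
arm_command(
  rows=[
    {"fingers": -0.6,"x": 0,"y": 0,"z": -0.02,"ax": 0,"ay": 0,"az": 0},
    {"fingers": -0.6,"x": 0,"y": 0,"z": -0.03,"ax": 0,"ay": 0,"az": -5},
    {"fingers": -0.6,"x": 0,"y": 0,"z": -0.03,"ax": 0,"ay": 0,"az": -6.5},
    {"fingers": -0.6,"x": 0,"y": 0,"z": -0.03,"ax": 0,"ay": 0,"az": -6.5},
    {"fingers": -0.6,"x": 0,"y": 0,"z": -0.03,"ax": 0,"ay": 0,"az": -6.5},
    {"fingers": -0.6,"x": 0,"y": 0,"z": 0,"ax": 0,"ay": 0,"az": -6.5},
    {"fingers": -0.6,"x": 0,"y": 0,"z": 0,"ax": 0,"ay": 0,"az": -6.5},
    {"fingers": -0.6,"x": 0,"y": 0,"z": 0,"ax": 0,"ay": 0,"az": -6.5},
    {"fingers": -0.6,"x": 0,"y": 0,"z": 0,"ax": 0,"ay": 0,"az": -6.5},
    {"fingers": -0.6,"x": 0,"y": 0,"z": 0,"ax": 0,"ay": 0,"az": -6.5},
  ],
)

```text
clock: 17.38
tcp_pos: [0.4555, -0.1694, 0.1839]
orientation: [0.392, -3.117, 0.001]
contact_force: [0.5, 0.2, -1.0]
grip_width: 0.0302
gripper_force: 33.8
```

Request:
arm_command(
  rows=[
    {"fingers": -0.6,"x": -0.0171,"y": 0.0243,"z": 0,"ax": 0,"ay": 0,"az": 0},
    {"fingers": -0.6,"x": -0.0171,"y": 0.0243,"z": 0,"ax": 0,"ay": 0,"az": 0},
    {"fingers": -0.6,"x": -0.0171,"y": 0.0243,"z": 0,"ax": 0,"ay": 0,"az": 0},
    {"fingers": -0.6,"x": -0.0171,"y": 0.0243,"z": 0,"ax": 0,"ay": 0,"az": 0},
    {"fingers": -0.6,"x": -0.0171,"y": 0.0243,"z": 0,"ax": 0,"ay": 0,"az": 0},
    {"fingers": -0.6,"x": -0.0171,"y": 0.0243,"z": 0,"ax": 0,"ay": 0,"az": 0},
    {"fingers": -0.6,"x": -0.0171,"y": 0.0243,"z": 0,"ax": 0,"ay": 0,"az": 0},
    {"fingers": -0.6,"x": -0.0171,"y": 0.0243,"z": 0,"ax": 0,"ay": 0,"az": 0},
    {"fingers": -0.6,"x": -0.0171,"y": 0.0243,"z": 0,"ax": 0,"ay": 0,"az": 0},
    {"fingers": -0.6,"x": -0.0171,"y": 0.0243,"z": 0,"ax": 0,"ay": 0,"az": 0},
  ],
)

```text
clock: 18.22
tcp_pos: [0.563, 0.109, 0.1837]
orientation: [0.383, -3.118, 0.001]
contact_force: [-0.1, 0.2, -0.6]
grip_width: 0.0298
gripper_force: 33.8
```

Request:
arm_command(
  rows=[
    {"fingers": -0.6,"x": -0.0171,"y": 0.0243,"z": 0,"ax": 0,"ay": 0,"az": 0},
    {"fingers": -0.6,"x": -0.0171,"y": 0.0243,"z": 0,"ax": 0,"ay": 0,"az": 0},
    {"fingers": -0.6,"x": -0.0171,"y": 0.0243,"z": 0,"ax": 0,"ay": 0,"az": 0},
    {"fingers": -0.6,"x": -0.0171,"y": 0.0243,"z": 0,"ax": 0,"ay": 0,"az": 0},
    {"fingers": -0.6,"x": 0,"y": 0,"z": 0,"ax": 0,"ay": 0,"az": 0},
    {"fingers": -0.6,"x": 0,"y": 0,"z": 0,"ax": 0,"ay": 0,"az": 0},
    {"fingers": -0.6,"x": 0,"y": 0,"z": 0,"ax": 0,"ay": 0,"az": 0},
  ],
)

```text
clock: 18.8
tcp_pos: [0.6053, 0.2182, 0.1833]
orientation: [0.384, -3.117, 0.001]
contact_force: [0.3, -1.0, -1.3]
grip_width: 0.0291
gripper_force: 33.9
```

```bash
python3 go.py .6066 .2181 .055 194;python3 chk.py .606 .218 .2 .223 pics/w5.png
```

```text
t 18.8 tcp [0.6053 0.2182 0.1833] phi -165.96 zaxis [-8.e-04 -1.e-03 -1.e+00] w 0.0291 gf 33.9 j [ 0.18  0.66 -0.92  1.65  0.57  1.12  0.92]
az -359.96 shift mm [ -1.3  -0.4 128.3]
35476 (array([594. , 215.2]), array([51.2, 98. ]), 14.5) circ ((605.1278686523438, 218.15203857421875), 49.78408432006836) zmax 0.2229991931649333 z95 0.22232563946657508
```

View pics/w5.png

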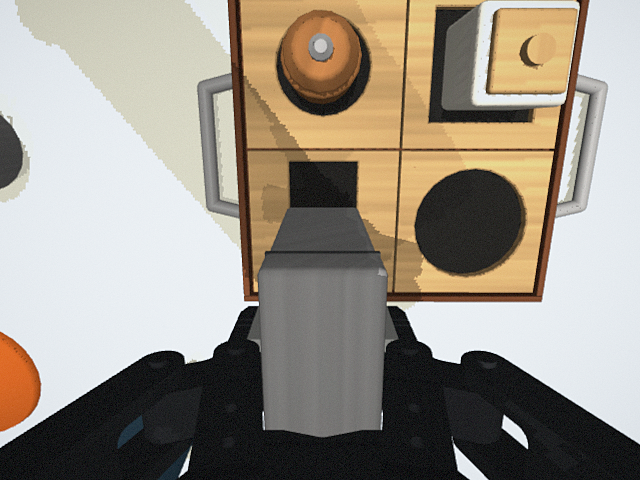

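The tin is held aligned at (323,330), over the oblong pocket at (323,185). Mill and salt box stand in theirs. Lowering.

Request:
arm_command(
  rows=[
    {"fingers": -0.6,"x": -0.0013,"y": 0,"z": 0.02,"ax": 0,"ay": 0,"az": 0},
    {"fingers": -0.6,"x": 0,"y": 0,"z": 0.025,"ax": 0,"ay": 0,"az": 0},
    {"fingers": -0.6,"x": 0,"y": 0,"z": 0.025,"ax": 0,"ay": 0,"az": 0},
    {"fingers": -0.6,"x": 0,"y": 0,"z": 0.025,"ax": 0,"ay": 0,"az": 0},
    {"fingers": -0.6,"x": 0,"y": 0,"z": 0.015,"ax": 0,"ay": 0,"az": 0},
    {"fingers": -0.6,"x": 0,"y": 0,"z": 0.008,"ax": 0,"ay": 0,"az": 0},
    {"fingers": -0.6,"x": 0,"y": 0,"z": 0.005,"ax": 0,"ay": 0,"az": 0},
    {"fingers": -0.6,"x": 0,"y": 0,"z": 0.003,"ax": 0,"ay": 0,"az": 0},
    {"fingers": -0.6,"x": 0,"y": 0,"z": 0.002,"ax": 0,"ay": 0,"az": 0},
    {"fingers": -0.6,"x": 0,"y": 0,"z": 0,"ax": 0,"ay": 0,"az": 0},
  ],
)

```text
clock: 19.68
tcp_pos: [0.6073, 0.2194, 0.0565]
orientation: [-0.384, 3.117, 0.0]
contact_force: [-0.2, 0.2, -0.6]
grip_width: 0.0296
gripper_force: 33.9
```

```bash
python3 go.py .6066 .2181 .0545 194
```

```text
t 19.68 tcp [0.6073 0.2194 0.0565] phi -165.97 zaxis [ 1.2e-03  4.0e-04 -1.0e+00] w 0.0296 gf 33.9 j [ 0.11  0.81 -0.81  1.72  0.71  0.93  0.82]
az -359.97 shift mm [ 1.  -1.1  2. ]
```

Request:
arm_command(
  rows=[
    {"fingers": -0.6,"x": 0.001,"y": -0.001,"z": 0.002,"ax": 0,"ay": 0,"az": 0},
    {"fingers": -0.6,"x": 0,"y": 0,"z": 0.001,"ax": 0,"ay": 0,"az": 0},
    {"fingers": -0.6,"x": 0,"y": 0,"z": 0,"ax": 0,"ay": 0,"az": 0},
    {"fingers": -0.2,"x": 0,"y": 0,"z": 0,"ax": 0,"ay": 0,"az": 0},
    {"fingers": 0.1,"x": 0,"y": 0,"z": 0,"ax": 0,"ay": 0,"az": 0},
    {"fingers": 0.3,"x": 0,"y": 0,"z": 0,"ax": 0,"ay": 0,"az": 0},
    {"fingers": 0.3,"x": 0,"y": 0,"z": 0,"ax": 0,"ay": 0,"az": 0},
    {"fingers": 0.3,"x": 0,"y": 0,"z": -0.01,"ax": 0,"ay": 0,"az": 0},
    {"fingers": 0.3,"x": 0,"y": 0,"z": -0.02,"ax": 0,"ay": 0,"az": 0},
    {"fingers": 0.3,"x": 0,"y": 0,"z": -0.03,"ax": 0,"ay": 0,"az": 0},
  ],
)

```text
clock: 20.52
tcp_pos: [0.6046, 0.2171, 0.1117]
orientation: [0.384, -3.114, 0.002]
contact_force: [0.6, 0.1, 0.2]
grip_width: 0.0553
gripper_force: 0.0
```

Request:
arm_command(
  rows=[
    {"fingers": 1,"x": 0,"y": 0,"z": -0.03,"ax": 0,"ay": 0,"az": 2},
    {"fingers": 1,"x": 0,"y": 0,"z": -0.03,"ax": 0,"ay": 0,"az": 5},
    {"fingers": 1,"x": 0,"y": 0,"z": -0.01,"ax": 0,"ay": 0,"az": 5},
    {"fingers": 1,"x": 0,"y": 0,"z": 0,"ax": 0,"ay": 0,"az": 5},
    {"fingers": 1,"x": 0,"y": 0,"z": 0,"ax": 0,"ay": 0,"az": 5},
    {"fingers": 1,"x": 0,"y": 0,"z": 0,"ax": 0,"ay": 0,"az": 5},
    {"fingers": 1,"x": 0,"y": 0,"z": 0,"ax": 0,"ay": 0,"az": 0},
  ],
)

```text
clock: 21.1
tcp_pos: [0.6061, 0.2183, 0.1838]
orientation: [0.358, 3.12, 0.0]
contact_force: [0.3, 0.8, 0.1]
grip_width: 0.0856
gripper_force: 0.0
```

```bash
python3 go.py .614 -.0345 .185 167; python3 chk.py .6066 .2181 .07 .12
```

```text
t 21.1 tcp [0.6061 0.2183 0.1838] phi 166.89 zaxis [ 0.001  0.    -1.   ] w 0.0856 gf 0.0 j [ 0.12  0.62 -0.81  1.65  0.5   1.08  0.5 ]
az -0.11 shift mm [ -64.6 -244.5   -1.2]
7082 (array([606.2, 218.8]), array([72.9, 31.2]), 14.0) circ ((606.27587890625, 218.6331787109375), 38.87748718261719) zmax 0.09087283217799744 z95 0.08938050872373801
```

The tin is in, at (606.2,218.8) with its top at 0.088 m. Next the jar.

Request:
arm_command(
  rows=[
    {"fingers": 1,"x": -0.0081,"y": -0.0306,"z": 0,"ax": 0,"ay": 0,"az": 0},
    {"fingers": 1,"x": -0.0081,"y": -0.0306,"z": 0,"ax": 0,"ay": 0,"az": 0},
    {"fingers": 1,"x": -0.0081,"y": -0.0306,"z": 0,"ax": 0,"ay": 0,"az": 0},
    {"fingers": 1,"x": -0.0081,"y": -0.0306,"z": 0,"ax": 0,"ay": 0,"az": 0},
    {"fingers": 1,"x": -0.0081,"y": -0.0306,"z": 0,"ax": 0,"ay": 0,"az": 0},
    {"fingers": 1,"x": -0.0081,"y": -0.0306,"z": 0,"ax": 0,"ay": 0,"az": 0},
    {"fingers": 1,"x": -0.0081,"y": -0.0306,"z": 0,"ax": 0,"ay": 0,"az": 0},
    {"fingers": 1,"x": -0.0081,"y": -0.0306,"z": 0,"ax": 0,"ay": 0,"az": 0},
    {"fingers": 1,"x": 0,"y": 0,"z": 0,"ax": 0,"ay": 0,"az": 0},
    {"fingers": 1,"x": 0,"y": 0,"z": 0,"ax": 0,"ay": 0,"az": 0},
  ],
)

```text
clock: 21.98
tcp_pos: [0.6143, -0.038, 0.1826]
orientation: [-0.358, -3.121, 0.001]
contact_force: [-0.4, 0.8, 1.1]
grip_width: 0.0851
gripper_force: 0.0
```

```bash
python3 go.py .614 -.0345 .048 167; python3 chk.py .614 -.0345 .075 .12 pics/w6.png
```

```text
t 21.98 tcp [ 0.6143 -0.038   0.1826] phi 166.92 zaxis [-5.e-04 -7.e-04 -1.e+00] w 0.0851 gf 0.0 j [ 0.54  0.58 -0.81  1.73  0.48  1.04  0.91]
az -0.08 shift mm [  1.1   3.4 134.6]
9440 (array([613.2, -33.8]), array([64.4, 64.5]), 34.8) circ ((614.4176025390625, -33.9376220703125), 37.65595245361328) zmax 0.09022194727429084 z95 0.08650058037251157
```

View pics/w6.png

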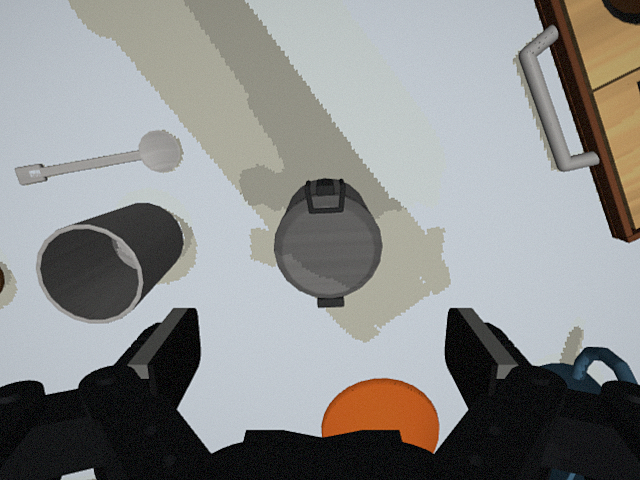

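The jar is at (328,240) with its clip up and its hinge down in the image, so the grip runs across its y. The tumbler at (105,265) is clear of the left finger. Shifting 4 mm, then descending.

Request:
arm_command(
  rows=[
    {"fingers": 1,"x": 0.001,"y": 0.0038,"z": 0.02,"ax": 0,"ay": 0,"az": 0},
    {"fingers": 1,"x": 0,"y": 0,"z": 0.03,"ax": 0,"ay": 0,"az": 0},
    {"fingers": 1,"x": 0,"y": 0,"z": 0.03,"ax": 0,"ay": 0,"az": 0},
    {"fingers": 1,"x": 0,"y": 0,"z": 0.025,"ax": 0,"ay": 0,"az": 0},
    {"fingers": 1,"x": 0,"y": 0,"z": 0.018,"ax": 0,"ay": 0,"az": 0},
    {"fingers": 1,"x": 0,"y": 0,"z": 0.012,"ax": 0,"ay": 0,"az": 0},
    {"fingers": 0.7,"x": 0,"y": 0,"z": 0,"ax": 0,"ay": 0,"az": 0},
    {"fingers": 0.5,"x": 0,"y": 0,"z": 0,"ax": 0,"ay": 0,"az": 0},
    {"fingers": 0.3,"x": 0,"y": 0,"z": 0,"ax": 0,"ay": 0,"az": 0},
    {"fingers": 0,"x": 0,"y": 0,"z": 0,"ax": 0,"ay": 0,"az": 0},
  ],
  grip_force=45,
)

```text
clock: 22.87
tcp_pos: [0.6151, -0.0307, 0.0492]
orientation: [0.354, 3.12, 0.001]
contact_force: [-0.1, 0.1, -2.3]
grip_width: 0.0612
gripper_force: 49.1
```

Request:
arm_command(
  rows=[
    {"fingers": 0,"x": 0,"y": 0,"z": 0,"ax": 0,"ay": 0,"az": 0},
    {"fingers": 0,"x": 0,"y": 0,"z": 0,"ax": 0,"ay": 0,"az": 0},
    {"fingers": 0,"x": 0,"y": 0,"z": 0,"ax": 0,"ay": 0,"az": 0},
  ],
)

```text
clock: 23.12
tcp_pos: [0.6148, -0.031, 0.0488]
orientation: [0.354, 3.12, 0.0]
contact_force: [-1.4, -0.6, 3.4]
grip_width: 0.0614
gripper_force: 49.4
```

```bash
python3 go.py .581 .3209 .19 167
```

```text
t 23.12 tcp [ 0.6148 -0.031   0.0488] phi 167.04 zaxis [ 1.5e-03  1.0e-04 -1.0e+00] w 0.0614 gf 49.4 j [ 0.46  0.74 -0.7   1.81  0.63  0.83  0.79]
az 0.04 shift mm [ 112.1  335.3 -141.2]
```

Request:
arm_command(
  rows=[
    {"fingers": 0,"x": 0,"y": 0,"z": -0.02,"ax": 0,"ay": 0,"az": 0},
    {"fingers": 0,"x": 0,"y": 0,"z": -0.03,"ax": 0,"ay": 0,"az": 0},
    {"fingers": 0,"x": 0,"y": 0,"z": -0.03,"ax": 0,"ay": 0,"az": 0},
    {"fingers": 0,"x": 0,"y": 0,"z": -0.03,"ax": 0,"ay": 0,"az": 0},
    {"fingers": 0,"x": 0,"y": 0,"z": -0.03,"ax": 0,"ay": 0,"az": 0},
    {"fingers": 0,"x": 0,"y": 0,"z": 0,"ax": 0,"ay": 0,"az": 0},
  ],
)

```text
clock: 23.62
tcp_pos: [0.6174, -0.0303, 0.1942]
orientation: [0.353, 3.112, 0.002]
contact_force: [0.9, 0.1, -1.6]
grip_width: 0.0611
gripper_force: 50.1
```

Request:
arm_command(
  rows=[
    {"fingers": 0,"x": 0.0093,"y": 0.028,"z": 0,"ax": 0,"ay": 0,"az": 0},
    {"fingers": 0,"x": 0.0093,"y": 0.028,"z": 0,"ax": 0,"ay": 0,"az": 0},
    {"fingers": 0,"x": 0.0093,"y": 0.028,"z": 0,"ax": 0,"ay": 0,"az": 0},
    {"fingers": 0,"x": 0.0093,"y": 0.028,"z": 0,"ax": 0,"ay": 0,"az": 0},
    {"fingers": 0,"x": 0.0093,"y": 0.028,"z": 0,"ax": 0,"ay": 0,"az": 0},
    {"fingers": 0,"x": 0.0093,"y": 0.028,"z": 0,"ax": 0,"ay": 0,"az": 0},
    {"fingers": 0,"x": 0.0093,"y": 0.028,"z": 0,"ax": 0,"ay": 0,"az": 0},
    {"fingers": 0,"x": 0.0093,"y": 0.028,"z": 0,"ax": 0,"ay": 0,"az": 0},
    {"fingers": 0,"x": 0.0093,"y": 0.028,"z": 0,"ax": 0,"ay": 0,"az": 0},
    {"fingers": 0,"x": 0.0093,"y": 0.028,"z": 0,"ax": 0,"ay": 0,"az": 0},
  ],
)

```text
clock: 24.45
tcp_pos: [0.5858, 0.2635, 0.187]
orientation: [-0.354, -3.121, 0.001]
contact_force: [-0.0, -1.7, -2.0]
grip_width: 0.0612
gripper_force: 50.0
```

Request:
arm_command(
  rows=[
    {"fingers": 0,"x": 0.0093,"y": 0.028,"z": 0,"ax": 0,"ay": 0,"az": 0},
    {"fingers": 0,"x": 0.0093,"y": 0.028,"z": 0,"ax": 0,"ay": 0,"az": 0},
    {"fingers": 0,"x": 0,"y": 0,"z": 0,"ax": 0,"ay": 0,"az": 0},
    {"fingers": 0,"x": 0,"y": 0,"z": 0,"ax": 0,"ay": 0,"az": 0},
    {"fingers": 0,"x": 0,"y": 0,"z": 0,"ax": 0,"ay": 0,"az": 0},
  ],
)

```text
clock: 24.87
tcp_pos: [0.5807, 0.3206, 0.1869]
orientation: [-0.354, -3.121, 0.002]
contact_force: [-1.2, -0.5, -2.3]
grip_width: 0.0609
gripper_force: 50.1
```

```bash
python3 go.py .581 .3209 .0588 167
```

```text
t 24.87 tcp [0.5807 0.3206 0.1869] phi 167.05 zaxis [-8.0e-04 -1.4e-03 -1.0e+00] w 0.0609 gf 50.1 j [-0.05  0.65 -0.81  1.6   0.51  1.11  0.35]
az 0.05 shift mm [ -0.3   0.4 128.1]
```

Request:
arm_command(
  rows=[
    {"fingers": 0,"x": 0,"y": 0,"z": 0.02,"ax": 0,"ay": 0,"az": 0},
    {"fingers": 0,"x": 0,"y": 0,"z": 0.025,"ax": 0,"ay": 0,"az": 0},
    {"fingers": 0,"x": 0,"y": 0,"z": 0.025,"ax": 0,"ay": 0,"az": 0},
    {"fingers": 0,"x": 0,"y": 0,"z": 0.025,"ax": 0,"ay": 0,"az": 0},
    {"fingers": 0,"x": 0,"y": 0,"z": 0.013,"ax": 0,"ay": 0,"az": 0},
    {"fingers": 0,"x": 0,"y": 0,"z": 0.008,"ax": 0,"ay": 0,"az": 0},
    {"fingers": 0,"x": 0,"y": 0,"z": 0.005,"ax": 0,"ay": 0,"az": 0},
    {"fingers": 0,"x": 0,"y": 0,"z": 0.003,"ax": 0,"ay": 0,"az": 0},
    {"fingers": 0,"x": 0,"y": 0,"z": 0.002,"ax": 0,"ay": 0,"az": 0},
    {"fingers": 0,"x": 0,"y": 0,"z": 0,"ax": 0,"ay": 0,"az": 0},
  ],
)

```text
clock: 25.7
tcp_pos: [0.5813, 0.3216, 0.0626]
orientation: [0.355, 3.12, 0.001]
contact_force: [-0.4, 0.5, -2.3]
grip_width: 0.0609
gripper_force: 50.1
```

```bash
python3 go.py .581 .3209 .0588 167
```

```text
t 25.7 tcp [0.5813 0.3216 0.0626] phi 167.03 zaxis [ 1.2e-03  6.0e-04 -1.0e+00] w 0.0609 gf 50.1 j [-0.1   0.79 -0.73  1.68  0.63  0.93  0.26]
az 0.03 shift mm [ 0.2 -0.7  3.8]
```

Request:
arm_command(
  rows=[
    {"fingers": 0,"x": 0,"y": 0,"z": 0.002,"ax": 0,"ay": 0,"az": 0},
    {"fingers": 0,"x": 0,"y": 0,"z": 0.002,"ax": 0,"ay": 0,"az": 0},
    {"fingers": 0,"x": 0,"y": 0,"z": 0.0005,"ax": 0,"ay": 0,"az": 0},
    {"fingers": 0,"x": 0,"y": 0,"z": 0,"ax": 0,"ay": 0,"az": 0},
    {"fingers": 0.5,"x": 0,"y": 0,"z": 0,"ax": 0,"ay": 0,"az": 0},
    {"fingers": 0.7,"x": 0,"y": 0,"z": 0,"ax": 0,"ay": 0,"az": 0},
    {"fingers": 0.9,"x": 0,"y": 0,"z": 0,"ax": 0,"ay": 0,"az": 0},
    {"fingers": 0.9,"x": 0,"y": 0,"z": 0,"ax": 0,"ay": 0,"az": 0},
    {"fingers": 0.9,"x": 0,"y": 0,"z": 0,"ax": 0,"ay": 0,"az": 0},
  ],
)

```text
clock: 26.45
tcp_pos: [0.5809, 0.3214, 0.0573]
orientation: [0.354, 3.121, 0.0]
contact_force: [0.2, 0.0, -0.4]
grip_width: 0.081
gripper_force: 0.0
```

Request:
arm_command(
  rows=[
    {"fingers": 0.9,"x": 0,"y": 0,"z": -0.01,"ax": 0,"ay": 0,"az": 0},
    {"fingers": 0.9,"x": 0,"y": 0,"z": -0.02,"ax": 0,"ay": 0,"az": 0},
    {"fingers": 0.9,"x": 0,"y": 0,"z": -0.03,"ax": 0,"ay": 0,"az": 0},
    {"fingers": 0.9,"x": 0,"y": 0,"z": -0.03,"ax": 0,"ay": 0,"az": 0},
    {"fingers": 0.9,"x": 0,"y": 0,"z": -0.03,"ax": 0,"ay": 0,"az": 0},
    {"fingers": 0.9,"x": 0,"y": 0,"z": -0.03,"ax": 0,"ay": 0,"az": 0},
    {"fingers": 0.9,"x": 0,"y": 0,"z": 0,"ax": 0,"ay": 0,"az": 0},
    {"fingers": 0.9,"x": 0,"y": 0,"z": 0,"ax": 0,"ay": 0,"az": 0},
    {"fingers": 0.9,"x": 0,"y": 0,"z": 0,"ax": 0,"ay": 0,"az": 0},
  ],
)

```text
clock: 27.2
tcp_pos: [0.5807, 0.321, 0.2074]
orientation: [0.355, 3.121, -0.001]
contact_force: [-0.5, -0.4, -0.6]
grip_width: 0.0814
gripper_force: 0.0
```

```bash
python3 go.py; python3 chk.py .581 .3209 .08 .12; python3 - <<'E'
from h import *
from bench import r
f=r.grab_frame("scene");cv2.imwrite("pics/s2.png",f["frame"][:,:,::-1]);q=cloud(f).reshape(-1,3)
for n,x,y,a in(("jar",.581,.321,.08),("mill",.504,.1925,.045),("salt",.478,.295,.06),("tin",.6066,.218,.075),("tumbler",.599,-.172,.07),("egg",.599,-.314,.06)):
    s=q[(np.hypot(q[:,0]-x,q[:,1]-y)<.045)&(q[:,2]>a)&(q[:,2]<.105)]
    print(n,len(s),rect(s[:,:2]),s[:,2].max().round(4)) if len(s) else print(n,"hidden")
E
```

```text
t 27.2 tcp [0.5807 0.321  0.2074] phi 167.04 zaxis [ 2.e-04 -4.e-04 -1.e+00] w 0.0814 gf 0.0 j [-0.05  0.63 -0.82  1.58  0.5   1.15  0.36]
8377 (array([581.2, 322. ]), array([64.3, 64.6]), 36.3) circ ((582.368408203125, 321.64642333984375), 37.66862106323242) zmax 0.09948329901300959 z95 0.09550613503119981
jar 1102 (array([583.6, 318.1]), array([63.5, 62.8]), 38.2) 0.0976
mill 652 (array([510.1, 189.3]), array([42.2, 36.4]), 87.8) 0.0981
salt 789 (array([480.6, 293.2]), array([52.1, 52.4]), 14.4) 0.0903
tin 871 (array([607.2, 216. ]), array([76.1, 32.2]), 14.9) 0.0907
tumbler 453 (array([ 600. , -173.4]), array([61.3, 60.5]), 7.9) 0.0853
egg 358 (array([ 598.7, -313.7]), array([46.8, 44.1]), 78.2) 0.0753
```

View pics/s2.png

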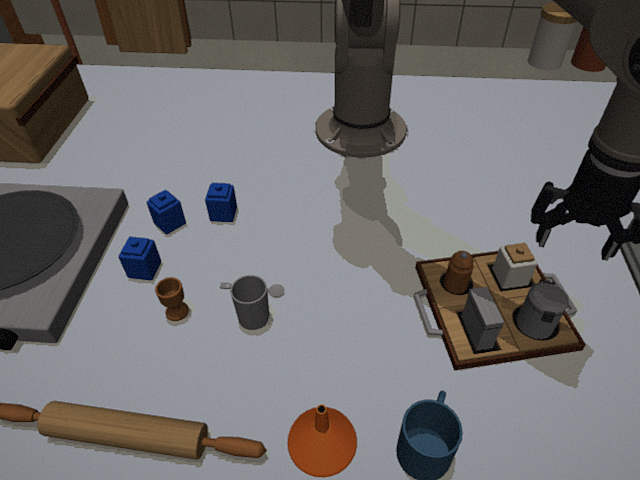

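The scene view shows jar (543,310), mill (459,270), salt box (515,265) and tin (482,318) all upright in their pockets at the right heights. Tumbler and egg cup are unmoved and the gripper is clear. Handing in.

```bash
python3 -c "
from bench import r
print(r.hand_in())"
```

```text
the job is handed in; nothing more can be done
None
```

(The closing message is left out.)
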